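Hold the thickness probe on the ringed spot

ROBOT

A 7-joint arm with a two-finger parallel gripper is mounted at the origin on the work surface; the furniture and walls round the work are solid. World frame = base frame: x ahead of the robot, y to its left, z up, the work surface at z = 0. Lengths are in m, angles in rad, forces in N, time in s.
With the tool pointing down it reaches from about 0.4 to 0.85 m from the base axis. Payload 4.5 kg.
Tool frame: the origin (TCP) lies between the finger pads; the fingertips stand 8 mm ahead of it and the grasp point (between the pads) lies 11 mm behind it; z points along the fingers, y is the direction in which the jaws open and shut (so a half turn about z gives the same grasp; the last joint's range is limited). The gripper opens to 88 mm and grips with 3 to 60 N. Pads are 18 mm wide; open, the fingers measure 123 mm over their backs; the gripper's body (75 mm by 187 mm) begins 45 mm behind the grasp point.
Start: joints at [1.179, 0.689, -0.195, 1.565, 0.157, 0.902, -0.215], TCP at [0.258, -0.569, 0.247] pointing down, gripper open.
Joint ranges: [-3.01, 3.01], [-0.46, 2.08], [-1.47, 1.51], [0.13, 2.56], [-1, 4.14], [0.04, 2.09], [-2.66, 2.66]. Speed limits (rad/s): [2.57, 2.57, 3.14, 3.14, 3.14, 3.14, 3.14].

INTERFACE

Orientations are given as a unit quaternion [x, y, z, w].
In Python, from rig import * gives the robot as it stands.
- The arm moves only by the shell command python3 -m handwheel 'ROWS' [FORCE]. ROWS is JSON, a list of rows, each a list of 7 numbers: the shift along the world's x, y, z in mm, then the turn, a rotation vector about the world's x, y, z in rad, then the closure, from 0 (fully open) to 1 (shut). In form: [[dx, dy, dz, rx, ry, rz, jaw], ...]. A call has 1 to 20 rows; each row shifts and turns the commanded pose from where the row before left it; what a row does not reach is not made up. A row lasts 1/8 s, in which the tool goes at most 62.5 mm and 10.7 degrees, less where a joint would pass 70% of its speed; a pose out of reach is approached as far as the arm can. A call is refused whole if a number of a shift passes 62.5 or a number of a turn 0.188, either way. A call with a gripper value outside its range is refused whole. The fingers move at their own pace and stop on an object; FORCE is the grip in N (left out, the last holds). Time passes only in rows, so rows that do not move let the fingers close. It gives the time, the measured TCP pose, the force and the opening at its end, in the units of the state.
- state(): the state, without advancing time (a new reading comes with each control period).
- capture(name): name is "side" or "top"; returns the picture (400x640x3 uint8, red, green, blue); there is no depth.
- get_calibration(name): a dict with "mtx" (3x3 intrinsics, pixels), "k1" (the pictures are not rectified: a ray, as slopes to the right and down, at radius r is drawn at 1 + k1 r^2 times it, then the intrinsics apply), "T" (4x4, takes a point from camera to world coordinates). Camera axes: x right, y down, z forward; pixel columns grow to the right and rows downward; lengths in m; the calibration is good to about 2 mm. A picture is of the moment at which its call begins. get_calibration takes no time and is no camera call.
- finish_job(): hands the job in, once; it reports no verdict.
Trained networks look in the newest picture that a camera, given by its name, has taken for a name from the list of things; names that differ only in an ending like _2 or _b are one class to them, and where a whole thing is asked for, a point or a joint stands for the part that bears it (a point fixed in the world has none). Each returns a list of dicts, best first, with "confidence" (0 to 1); they miss things now and then, are a little off and sometimes report something else, mostly with a low value. They report only what shows in the picture. A call takes as long as a camera call. They do not tell look-alikes from the thing itself.
- look_for(thing, camera): "xyz" ([x, y, z] in m, in world coordinates, good to about 4 mm: the middle of the surface that is visible of it).
- masks_of(thing, camera): "pixels" (400x640 bool, what is visible of it).
The state is a dict: "time": time; "joints": joint angles; "dq": joint speeds; "joint_torque": joint torques, N m; "tool_pos": TCP position; "ee_rot": TCP orientation; "wrist_force": force on the tool from outside, world axes, zero at the start; "moment": the same for the moment, N m; "gripper_width": finger opening in m.
Only numpy, scipy, OpenCV 4.12 (cv2) and the standard library are available. Lean on these libraries where they do the work, as an engineer would, in place of code of your own. Each camera call takes 0.05 s, during which the arm holds its last target.

TASK

Take a coating-thickness reading: first push the slider on the gauge box along its slot to the long tick. Then lift the probe out of its holder and hold it square to the sloping test panel with its tip in the middle of the ring mark, pressed lightly so that the sprung tip is about half way in, not bottomed. Finish while still holding it there, with the slider still at the long tick, and do not disturb the things lying about.

Things in the scene. Friction and masses are not known exactly. Their poses are not given: they have to be found in the camera images.
- gauge: grey gauge box, 100 (x) x 145 (y) x 34 mm high, fixed to the worktop, turned by up to 0.35 rad; origin at the centre of its underside, z up, y along the slider's slot. Flat top with a dark flat screen and two flat keys on its +x part and the slot with 8 ticks on its -x part.
- range_slider (a joint): travel of the slider grip along the slot, in m: 0 at the gauge's -y end, grows towards the gauge's +y, up to 0.091. The 8 ticks stand every 13 mm at 0, 0.013, ... 0.091; the long tick (14 mm long, the others 6 mm) is at 0.065. Starts between 0 and 0.04. Moves with about 1.5 N of friction and stays where it is left.
- slider_top (a point): centre of the top of the slider grip, a black block 26 mm (gauge x, across the slot) x 14 mm (gauge y, along the slot) x 30 mm high, standing 1 mm above the 34 mm high box, so its top is 65 mm above the worktop; axes as the gauge's
- holder: probe holder fixed to the worktop: plain metal block 60 x 60 x 60 mm high on an 86 x 86 x 8 mm foot, with an upright 22 mm wide hole right through its centre; origin at the centre of its underside, z up. Its top is 60 mm above the worktop.
- probe: loose hand probe, 0.14 kg give or take a quarter, standing upright in the holder's hole with its collar on the holder's top. Origin on its axis at the underside of the collar, z along its axis towards the grip end. Collar 34 mm across, z 0 to 6 mm; round grey grip 26 mm across, z 6 to 66 mm; rubber end cap 20 mm across to z 75 mm; below the collar a steel nose 18 mm across down to z -36 mm, and the sprung tip down to z -50 mm, so it must rise 50 mm to leave the holder.
- probe_tip (a joint): how far the sprung tip is pushed in, in m: 0 when free, 0.012 when bottomed; spring 600 N/m without preload (6 mm is 3.6 N)
- probe_point (a point): outer end of the sprung tip (a rod 10 mm across with a round end), on the probe's axis, 50 mm from the collar's underside when free; axes as the probe's
- panel: pale metal test panel, 110 (x) x 100 (y) x 6 mm, fixed on four posts on a grey base 112 x 100 mm; origin at the centre of its upper face, 56 mm above the worktop; z is the normal of that face, which slopes 20 degrees: it faces up and towards the panel's -x side, about towards the robot; y is level. Turned about vertical by up to 0.35 rad. Three thin black marks: a ring, a cross and a square; two 3 mm high clips at the middle of the low and high edges.
- ring_spot (a point): centre of the ring mark (22 mm across) on the panel's upper face, at x +14 mm, y +26 mm in the panel's frame; axes as the panel's. The cross is at (-18, 0) mm, the square at (+14, -26) mm.
- beaker: loose glass beaker, 65 x 75 x 89 mm high, a bystander; origin at the centre of its underside
- weight: loose brass weight, 21 mm across, 32 mm high, a bystander; origin at the centre of its underside
- dish: loose flat round dish, 64 mm across, 14 mm high, a bystander; origin at the centre of its underside
- marker: loose marker pen, 130 mm long, 16 mm thick, lying, a bystander; origin at the centre of its underside
- tweezers: loose tweezers, 124 mm long, lying, a bystander; origin at the centre of its underside
Things that resemble listed ones, but are neither listed nor needed, are in the scene too. What is shaped like the probe but blue or purple is not meant.

How it is judged:
By the outcome, as a careful person would: the job done as asked, in the order asked, and still so for the second after the job is handed in, while the arm keeps its last pose, push and grip.
It also fails if it takes over 45 s, if anything falls off the work surface, if the arm or the gripper's body presses on something with over 40 N, if the wrist force passes 120 N, or if a joint passes its speed limit or range.

## Working session

There is one attempt and no reset: what is moved stays moved. The work goes in short steps, Python scripts to look and compute and a shell command to move; the robot and the scene stay as the last step left them, time stands still between calls to the robot, and variables do not carry over. Pictures are saved under pics/ and viewed, and the job is handed in when it is done.

```bash
mkdir -p pics; ls; python3 - <<'E'
from rig import *
import cv2
for n in ("side","top"):
    im=capture(n); cv2.imwrite(f"pics/{n}0.png",im[:,:,::-1])
    c=get_calibration(n); print(n,c)
print(state())
E
```

```text
pics
side {'mtx': array([[513.11428022,   0.        , 327.88212863],
       [  0.        , 513.11428022, 194.12260234],
       [  0.        ,   0.        ,   1.        ]]), 'k1': -0.1479587959956725, 'T': array([[-0.72182079, -0.41882195,  0.55096545, -0.16096471],
       [-0.69204568,  0.42886857, -0.58064147,  0.6014223 ],
       [ 0.00689363, -0.80041234, -0.59941017,  0.81792325],
       [ 0.        ,  0.        ,  0.        ,  1.        ]])}
top {'mtx': array([[362.25758856,   0.        , 328.97197098],
       [  0.        , 362.25758856, 200.70366331],
       [  0.        ,   0.        ,   1.        ]]), 'k1': -0.03077277946027819, 'T': array([[-0.00670253, -0.99016081,  0.13977354,  0.38871149],
       [-0.99988217,  0.00856646,  0.012738  , -0.13069066],
       [-0.01381004, -0.1396717 , -0.99010156,  1.01540546],
       [ 0.        ,  0.        ,  0.        ,  1.        ]])}
{'time': 0.1, 'joints': array([ 1.17879223,  0.6898979 , -0.1945178 ,  1.56621183,  0.15730139,
        0.902474  , -0.21514245]), 'dq': array([ 0.00080019, -0.00301905, -0.00054211, -0.00291586,  0.00165584,
        0.00048341,  0.0005216 ]), 'joint_torque': array([-3.62559942e-03, -5.28490877e+01, -1.27153929e+00, -1.53836614e+01,
       -5.24993974e-02,  1.98926093e-03,  3.53717508e-05]), 'tool_pos': array([ 0.25789978, -0.56872345,  0.24599904]), 'ee_rot': array([ 9.77418407e-01,  2.11311659e-01, -2.24853691e-04, -7.68157529e-04]), 'wrist_force': array([ 0.43712545, -0.04601549,  0.36214636]), 'moment': array([-0.02088297,  0.01634698,  0.00431622]), 'gripper_width': 0.08819806251906374}
```

View pics/side0.png

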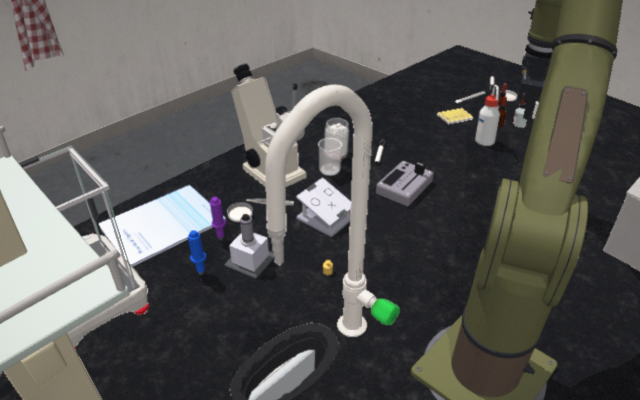

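View pics/top0.png

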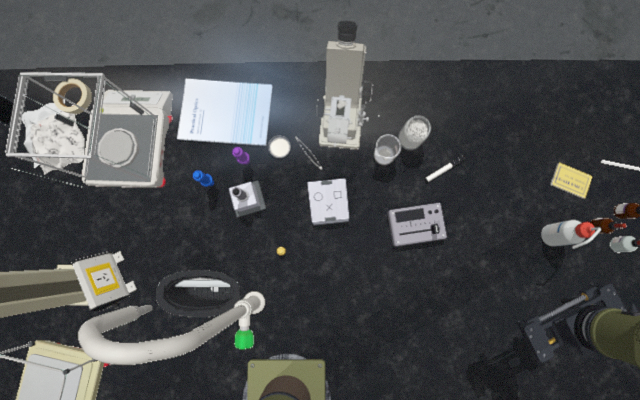

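```bash
cat > h.py <<'E'
from rig import *
import numpy as np, cv2
def ray(n,u,v):
    c=get_calibration(n);M=c["mtx"];T=np.array(c["T"])
    x=(u-M[0,2])/M[0,0];y=(v-M[1,2])/M[1,1]
    a,b=x,y
    for _ in range(20):
        f=1+c["k1"]*(a*a+b*b);a,b=x/f,y/f
    return T[:3,3],T[:3,:3]@np.array([a,b,1])
def atz(n,u,v,z):
    o,d=ray(n,u,v);return o+d*(z-o[2])/d[2]
def proj(n,p):
    c=get_calibration(n);M=c["mtx"];T=np.array(c["T"])
    q=T[:3,:3].T@(np.asarray(p,float)-T[:3,3]);a,b=q[0]/q[2],q[1]/q[2]
    f=1+c["k1"]*(a*a+b*b)
    return np.array([M[0,0]*a*f+M[0,2],M[1,1]*b*f+M[1,2]])
def tri(uvs):
    A=np.zeros((3,3));B=np.zeros(3)
    for n,u,v in uvs:
        o,d=ray(n,u,v);d=d/np.linalg.norm(d);P=np.eye(3)-np.outer(d,d);A+=P;B+=P@o
    return np.linalg.solve(A,B)
def crop(im,name,x0,y0,x1,y1,s):
    c=cv2.resize(im[y0:y1,x0:x1],None,fx=s,fy=s,interpolation=cv2.INTER_CUBIC)
    cv2.imwrite(f"pics/{name}.png",c[:,:,::-1])
E
python3 - <<'E'
from h import *
for t in ["gauge","slider_top","holder","probe","panel","beaker","weight","dish","marker","tweezers"]:
    for n in("top","side"):
        print(t,n,[(np.round(r["xyz"],3).tolist(),round(r["confidence"],2)) for r in look_for(t,n)])
im=capture("top"); crop(im,"t1",180,130,340,250,5); crop(im,"t2",340,180,500,260,5)
im=capture("side"); crop(im,"s1",180,150,360,285,4.4);crop(im,"s2",360,140,450,215,8)
E
```

```text
gauge top [([0.462, -0.355, 0.036], 0.66)]
gauge side [([0.45, -0.335, 0.034], 0.62)]
slider_top top [([0.446, -0.393, 0.065], 0.43)]
slider_top side [([0.447, -0.392, 0.055], 0.65)]
holder top [([0.528, 0.095, 0.036], 0.74)]
holder side [([0.52, 0.132, 0.032], 0.78)]
probe top [([0.644, 0.111, 0.094], 0.7), ([0.582, 0.211, 0.092], 0.65), ([0.537, 0.107, 0.112], 0.6)]
probe side [([0.641, 0.12, 0.081], 0.89), ([0.535, 0.12, 0.099], 0.85), ([0.579, 0.221, 0.08], 0.8)]
panel top [([0.526, -0.114, 0.053], 0.6)]
panel side [([0.526, -0.109, 0.054], 0.77)]
beaker top [([0.674, -0.277, 0.038], 0.94), ([0.625, -0.449, 0.012], 0.38)]
beaker side [([0.655, -0.266, 0.062], 0.95)]
weight top [([0.389, 0.018, 0.021], 0.48)]
weight side [([0.439, -0.391, 0.05], 0.74), ([0.617, -0.446, 0.01], 0.37)]
dish top []
dish side [([0.7, 0.025, 0.002], 0.76)]
marker top [([0.62, -0.451, 0.01], 0.67), ([0.44, -0.394, 0.064], 0.21)]
marker side []
tweezers top []
tweezers side []
```

```bash
python3 -c "from rig import *;print(state()['time'])"
```

```text
1.2
```

View pics/t1.png

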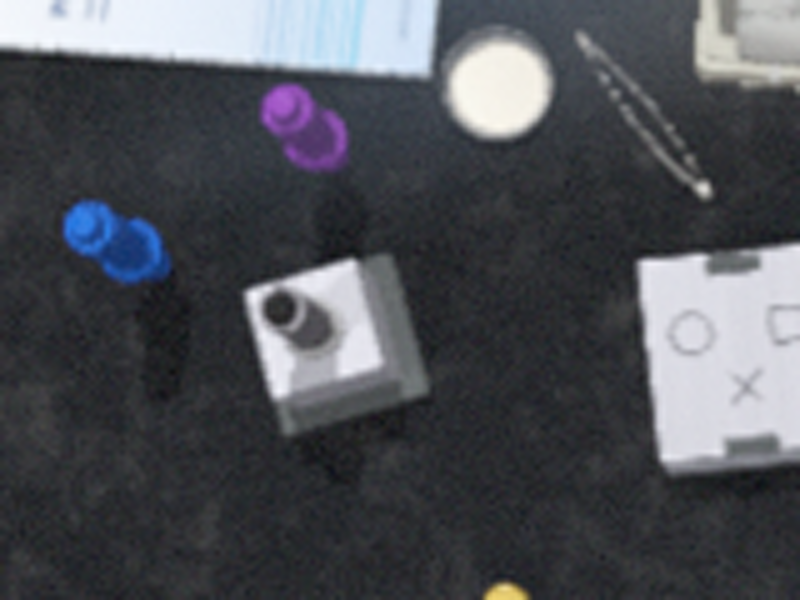

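View pics/t2.png

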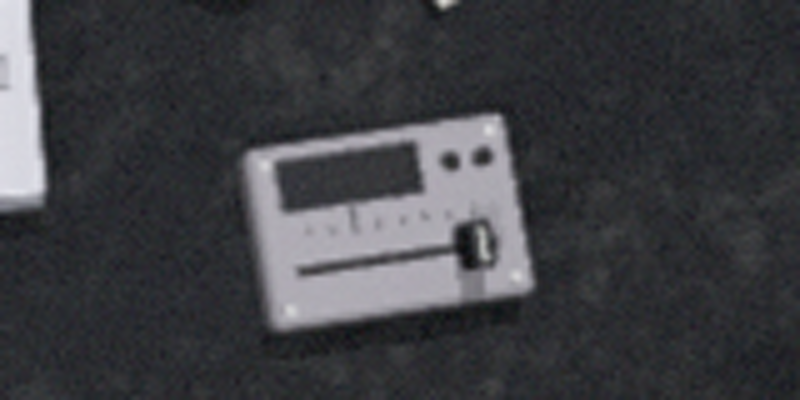

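View pics/s1.png

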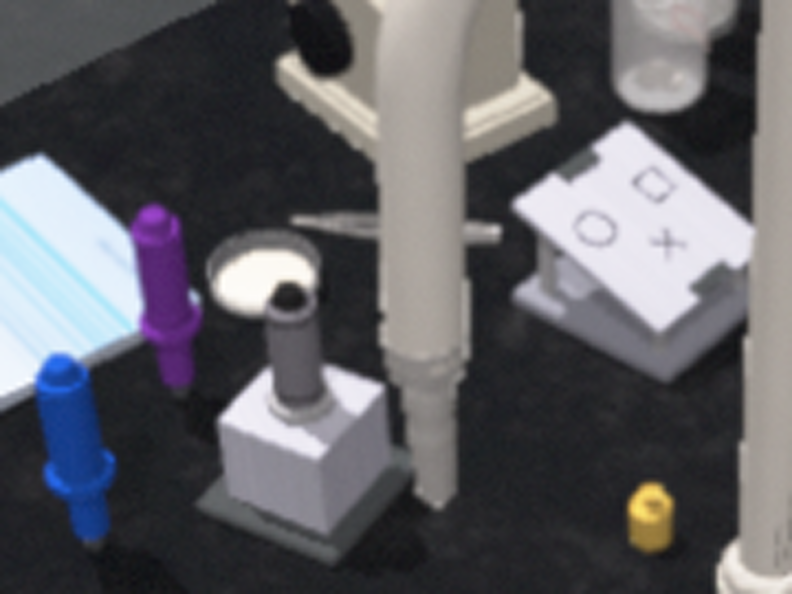

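View pics/s2.png

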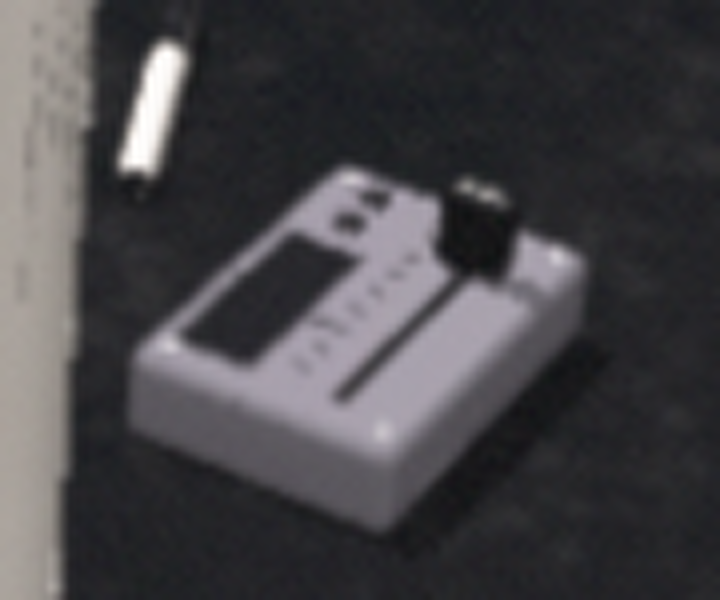

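```bash
python3 - <<'E'
from h import *
print("base",atz("top",250,302,0.02),atz("side",352,328,0))
for s in ([278,262],[276,235]):
  print("spout",tri([("side",*s),("top",148,311)]))
print("archtop",tri([("side",335,95),("top",90,340)]),)
for z in (0.2,.3,.4,.5):
    print(z,atz("side",275,235,z),atz("side",362,200,z),atz("side",335,95,z), atz("top",85,335,z),atz("top",148,311,z))
# column projection check
for z in (0,.1,.2,.3,.4,.5): 
    p=atz("side",352,328,0)*[1,1,0]+[0,0,z]; print(z,proj("side",p),proj("top",p))
E
```

```text
base [0.25610829 0.09623866 0.02      ] [ 2.49151572e-01  9.62075773e-02 -1.11022302e-16]
spout [0.27357487 0.24791835 0.27245656]
spout [0.28340012 0.23308413 0.30989615]
archtop [0.2601881  0.17492346 0.5332111 ]
0.2 [0.390003   0.15952271 0.2       ] [ 0.34519799 -0.03036703  0.2       ] [ 0.70539976 -0.33643818  0.2       ] [0.20741278 0.42349281 0.2       ] [0.26029935 0.28278092 0.2       ]
0.3 [0.30083858 0.23103638 0.3       ] [0.26328447 0.07187695 0.3       ] [ 0.56519392 -0.18466198  0.3       ] [0.22964696 0.35552865 0.3       ] [0.27604761 0.23207344 0.3       ]
0.4 [0.21167415 0.30255005 0.4       ] [0.18137094 0.17412093 0.4       ] [ 0.42498808 -0.03288577  0.4       ] [0.25188114 0.28756449 0.4       ] [0.29179587 0.18136595 0.4       ]
0.5 [0.12250973 0.37406372 0.5       ] [0.09945742 0.27636491 0.5       ] [0.28478225 0.11889044 0.5       ] [0.27411532 0.21960033 0.5       ] [0.30754412 0.13065847 0.5       ]
0 [352. 328.] [251.63440792 303.60246624]
0.1 [354.01037279 294.11891622] [242.52404678 309.31834878]
0.2 [356.26587814 255.18954022] [231.15653753 316.44604011]
0.3 [358.79957555 210.26128935] [216.57912115 325.57929752]
0.4 [361.64299016 158.22820754] [197.21939621 337.69627718]
0.5 [364.81751857  97.87372242] [170.290385   354.52636206]
```

```bash
python3 - <<'E'
from h import *
P=[]
for u,v in [(265,163),(490,130),(516,275),(291,311),(300,271),(455,247),(352,212),(483,243)]:
    P.append(atz("top",340+u/5,180+v/5,0.034 if (u,v)!=(483,243) else .065)); print(np.round(P[-1],4))
P=np.array(P)
print("centre",P[:4].mean(0))
ye=(P[0]+P[3]-P[1]-P[2])/2; xe=(P[0]+P[1]-P[2]-P[3])/2
print(np.linalg.norm(ye),np.linalg.norm(xe),np.arctan2(-ye[0],ye[1]),np.arctan2(xe[1],xe[0]))
# side
Q=[]
for u,v in [(165,345),(350,178),(555,258),(380,430),(340,400),(480,185)]:
    Q.append(atz("side",360+u/8,140+v/8,.034 if u!=480 else .065)); print(np.round(Q[-1],4))
Q=np.array(Q);print(Q[:4].mean(0))
ye=(Q[0]+Q[3]-Q[1]-Q[2])/2; print(np.linalg.norm(ye),np.arctan2(-ye[0],ye[1]))
E
```

```text
[ 0.4931 -0.292   0.034 ]
[ 0.5101 -0.4153  0.034 ]
[ 0.4312 -0.4256  0.034 ]
[ 0.4129 -0.3035  0.034 ]
[ 0.4343 -0.3091  0.034 ]
[ 0.4466 -0.3933  0.034 ]
[ 0.466  -0.3383  0.034 ]
[ 0.4467 -0.3998  0.065 ]
centre [ 0.46181892 -0.35909241  0.034     ]
0.12393337631313078 0.08028523623033766 0.14273455462135767 0.1363492998959635
[ 0.4937 -0.2898  0.034 ]
[ 0.5107 -0.4135  0.034 ]
[ 0.4304 -0.4232  0.034 ]
[ 0.4146 -0.3018  0.034 ]
[ 0.4337 -0.3058  0.034 ]
[ 0.4502 -0.4009  0.065 ]
[ 0.46236249 -0.35706425  0.034     ]
0.12363813829498489 0.13328879694772855
```

```bash
python3 -m handwheel '[[38,34,-15,0,0,-0.095,0],[38,34,-20,0,0,-0.095,0],[38,34,-20,0,0,-0.096,0],[38,34,-20,0,0,0,0],[37,33,-20,0,0,0,0],[0,0,0,0,0,0,0]]' 10; python3 - <<'E'
from h import *
s=state();print(s["joints"].round(3).tolist(),s["tool_pos"].round(4))
im=capture("side"); crop(im,"s3",320,60,560,240,3.3)
im=capture("top"); crop(im,"t3",340,120,640,320,2.6)
E
```

```text
time: 1.95
tool_pos: [0.4513, -0.3946, 0.1502]
ee_rot: [0.997, 0.074, 0.001, -0.002]
wrist_force: [-0.6, 0.7, 0.5]
gripper_width: 0.0884
[0.683, 0.779, -0.068, 1.732, 0.074, 0.634, -0.847] [ 0.4513 -0.3946  0.1502]
```

View pics/s3.png

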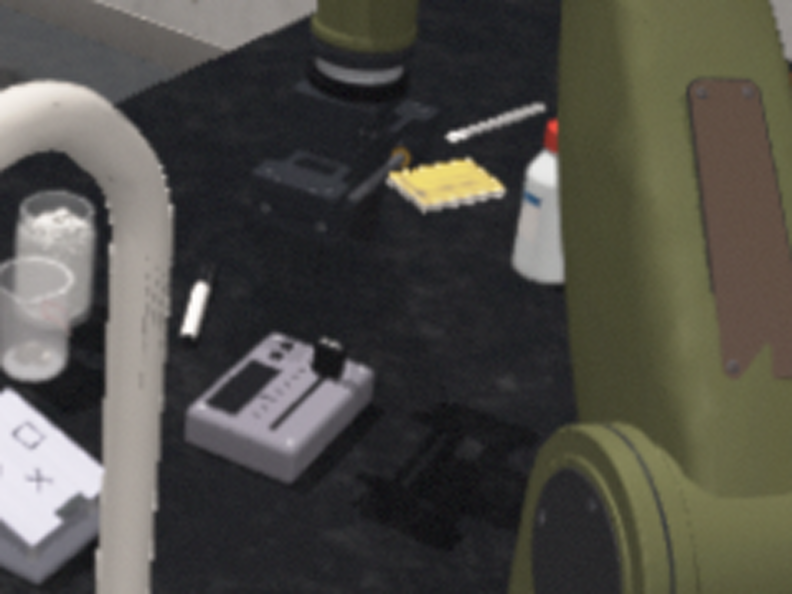

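View pics/t3.png

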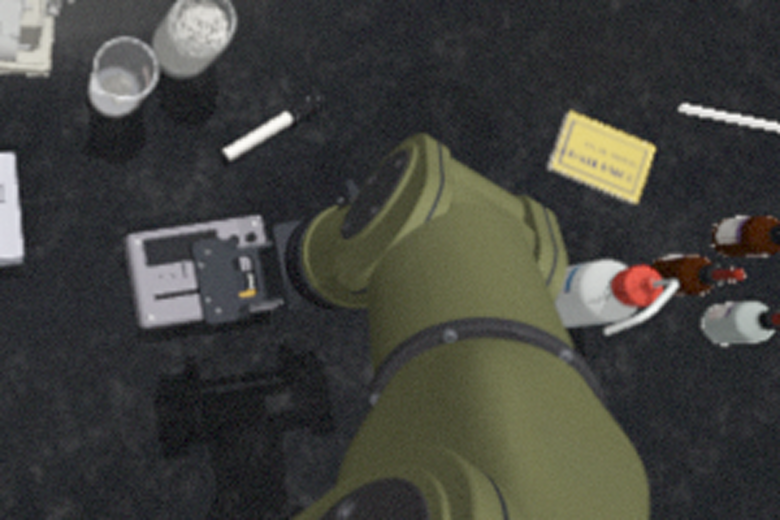

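```bash
python3 - <<'E'
from rig import *
from scipy.spatial.transform import Rotation as R
s=state();print(s["time"],s["tool_pos"].round(4));print(R.from_quat(s["ee_rot"]).as_matrix().round(3))
E
```

```text
2.05 [ 0.4472 -0.4002  0.1516]
[[ 0.99   0.14  -0.001]
 [ 0.14  -0.99  -0.   ]
 [-0.001  0.    -1.   ]]
```

```bash
python3 -m handwheel '[[0,0,-30,0,0,0,0],[0,0,-35,0,0,0,0],[0,0,-30,0,0,0,0],[0,0,-8,0,0,0,0],[0,0,0,0,0,0,0],[0,0,0,0,0,0,1],[0,0,0,0,0,0,1],[0,0,0,0,0,0,1],[0,0,0,0,0,0,1],[0,0,0,0,0,0,1]]' 10; python3 - <<'E'
from h import *
s=state();print(s["joints"].round(3).tolist(),s["tool_pos"].round(4),s["wrist_force"],s["gripper_width"])
im=capture("side"); crop(im,"s4",360,120,480,220,6)
E
```

```text
time: 3.3
tool_pos: [0.4472, -0.4002, 0.0488]
ee_rot: [0.998, 0.07, 0.0, 0.0]
wrist_force: [-0.3, 0.2, 0.5]
gripper_width: 0.0399
[0.68, 0.937, -0.048, 1.771, 0.092, 0.435, -0.862] [ 0.4472 -0.4002  0.0488] [-0.34874795  0.18921063  0.45634636] 0.039928849397810176
```

View pics/s4.png

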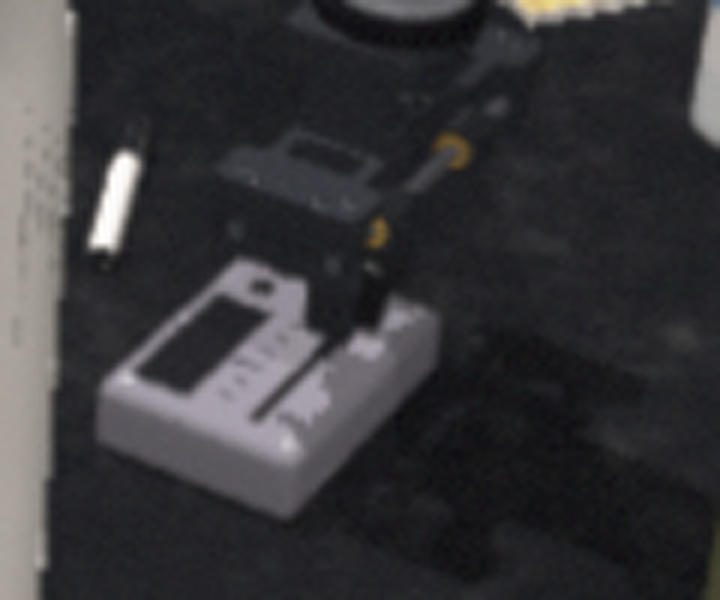

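Still closing; wait for the grip.

```bash
python3 -m handwheel '[[0,0,0,0,0,0,1],[0,0,0,0,0,0,1],[0,0,0,0,0,0,1],[0,0,0,0,0,0,1],[0,0,0,0,0,0,1]]' 10
```

```text
time: 3.98
tool_pos: [0.4472, -0.4001, 0.0487]
ee_rot: [0.998, 0.07, -0.0, -0.0]
wrist_force: [0.2, 1.0, -0.4]
gripper_width: 0.0141
```

```bash
python3 -m handwheel '[[0.4,-3,0,0,0,0,1],[0,0,0,0,0,0,1]]' 10;python3 -m handwheel '[[0.3,-2,0,0,0,0,1],[0,0,0,0,0,0,1]]' 10;python3 -m handwheel '[[0.3,-2,0,0,0,0,1],[0,0,0,0,0,0,1]]' 10
```

```text
time: 4.22
tool_pos: [0.4476, -0.4033, 0.0487]
ee_rot: [0.998, 0.07, 0.0, 0.0]
wrist_force: [-0.4, 0.6, 0.7]
gripper_width: 0.0137
time: 4.47
tool_pos: [0.4479, -0.4054, 0.0487]
ee_rot: [0.998, 0.07, 0.0, 0.0]
wrist_force: [-0.8, 1.5, 0.4]
gripper_width: 0.0141
time: 4.72
tool_pos: [0.4481, -0.4064, 0.0487]
ee_rot: [0.998, 0.07, -0.0, -0.001]
wrist_force: [-0.8, 4.2, 2.0]
gripper_width: 0.014
```

```bash
python3 -m handwheel '[[0.1,-1,0,0,0,0,1],[0,0,0,0,0,0,1]]' 10
```

```text
time: 4.97
tool_pos: [0.4481, -0.4065, 0.0487]
ee_rot: [0.998, 0.07, -0.001, -0.001]
wrist_force: [-1.6, 5.7, 3.7]
gripper_width: 0.014
```

```bash
python3 -m handwheel '[[-1.8,12,0,0,0,0,1],[-1.9,14,0,0,0,0,1],[-1.9,14,0,0,0,0,1],[-1.9,14,0,0,0,0,1],[-1.7,12.2,0,0,0,0,1],[0,0,0,0,0,0,1],[0,0,0,0,0,0,1]]' 10
```

```text
time: 5.85
tool_pos: [0.4389, -0.3412, 0.0487]
ee_rot: [0.998, 0.07, -0.0, -0.001]
wrist_force: [-0.7, 0.7, -2.0]
gripper_width: 0.0139
```

```bash
python3 -m handwheel '[[0.1,-0.8,0,0,0,0,1],[0,0,0,0,0,0,1],[0,0,0,0,0,0,0],[0,0,0,0,0,0,0],[0,0,0,0,0,0,0],[0,0,0,0,0,0,0],[0,0,0,0,0,0,0]]' 10; python3 -m handwheel '[[0,0,0,0,0,0,0],[0,0,0,0,0,0,0],[0,0,30,0,0,0,0],[0,0,40,0,0,0,0],[0,0,60,0,0,0,0],[0,0,60,0,0,0,0]]' 10
python3 - <<'E'
from h import *
print(state()["joints"].round(3).tolist())
im=capture("side"); crop(im,"s5",360,140,450,215,8);crop(im,"s5f",0,0,640,400,1.25)
E
```

```text
time: 6.72
tool_pos: [0.4392, -0.3429, 0.0488]
ee_rot: [0.998, 0.07, 0.0, 0.0]
wrist_force: [-0.1, -0.3, -0.2]
gripper_width: 0.0619
time: 7.48
tool_pos: [0.4388, -0.3426, 0.2404]
ee_rot: [0.998, 0.07, -0.0, -0.0]
wrist_force: [0.8, -0.5, 0.1]
gripper_width: 0.0882
[0.614, 0.604, -0.056, 1.786, 0.046, 0.754, -0.897]
```

View pics/s5.png

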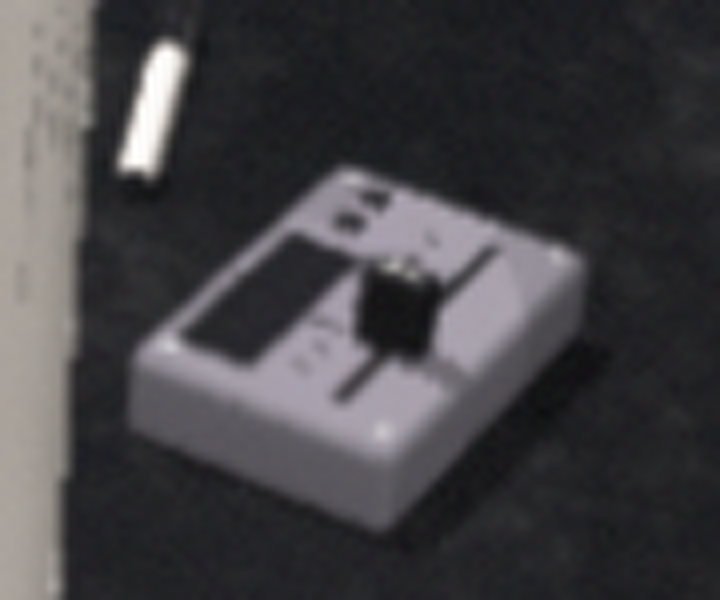

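View pics/s5f.png

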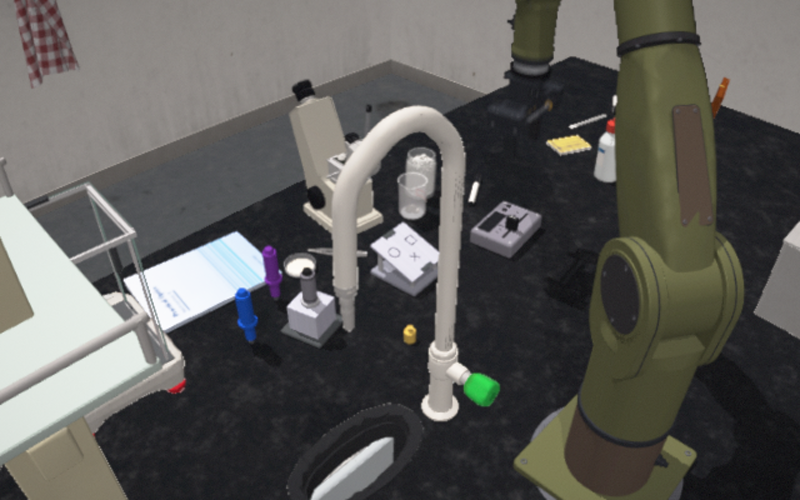

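```bash
python3 - <<'E'
import numpy as np
J=[([1.179,.689,-.195,1.565,.157,.902],[.258,-.569,.247]),([.614,.604,-.056,1.786,.046,.754],[.4388,-.3426,.2404]),([.68,.937,-.048,1.771,.092,.435],[.4472,-.4002,.0488])]
for j,p in J: print(np.hypot(p[0],p[1]),p[2],np.arctan2(p[1],p[0])+j[0])
A=[];b=[]
for j,p in J:
    q2=j[1];q4=j[1]+j[3]
    A.append([np.sin(q2),np.sin(q4),0,1]);b.append(np.hypot(*p[:2]))
    A.append([np.cos(q2),np.cos(q4),1,0]);b.append(p[2])
A=np.array(A)
print(np.linalg.lstsq(A,b,rcond=None),A@np.linalg.lstsq(A,b,rcond=None)[0]-b)
E
```

```text
0.6247599539022968 0.247 0.03390389146196893
0.5567047691550703 0.2404 -0.0489021956028175
0.6001232206805532 0.0488 -0.04999116022334438
(array([ 0.56663735,  0.34433275,  0.02609435, -0.00129673]), array([3.93998449e-06]), np.int32(4), array([2.52242019, 2.35665438, 0.2326895 , 0.17155795])) [ 0.0012406  -0.00089907 -0.00107438  0.00050649 -0.00016622  0.00039258]
```

```bash
cat > kin.py <<'E'
import numpy as np, itertools
from scipy.spatial.transform import Rotation as R
def fk(q,S,prm,C=np.eye(3)):
    H,L1,L2,D=prm
    z=lambda a:R.from_euler('z',a).as_matrix(); y=lambda a:R.from_euler('y',a).as_matrix()
    e=np.array([0,0,1.])
    M=z(-q[0])@y(q[1]);p=H*e+M@e*L1;el=p.copy()
    M=M@z(S[0]*q[2])@y(q[3]);p=p+M@e*L2;w=p.copy()
    M=M@z(S[1]*q[4])@y(q[5])@z(S[2]*q[6]);p=p+M@e*D
    return el,w,p,M
E
python3 - <<'E'
from kin import *
from scipy.optimize import least_squares
J=[([1.17879,.6899,-.19452,1.5662,.1573,.90247,-.21514],[.2579,-.56872,.246],[.97742,.21131,0,0]),([.614,.604,-.056,1.786,.046,.754,-.897],[.4388,-.3426,.2404],[.998,.07,0,0]),([.68,.937,-.048,1.771,.092,.435,-.862],[.4472,-.4002,.0488],[.998,.07,0,0])]
for S in itertools.product([1,-1],repeat=3):
    def f(x):
        r=[]
        for q,p,o in J:
            el,w,t,M=fk(q,S,x[:4])
            r+=list(t-p)
        r.append(1e-3*(x[0]-.34))
        return r
    s=least_squares(f,[.34,.55,.35,.32])
    Rc=[]
    for q,p,o in J:
        M=fk(q,S,s.x)[3]; Rc.append((M.T@R.from_quat(o).as_matrix()))
    print(S,s.x.round(3),s.cost,[R.from_matrix(c).as_rotvec().round(3) for c in Rc])
E
```

```text
(1, 1, 1) [-21.638   0.681   0.196 -21.467] 0.0029676993999751943 [array([-1.000e-03, -1.000e-03,  1.503e+00]), array([ 2.000e-03,  1.000e-03, -3.078e+00]), array([1.000e-03, 1.000e-03, 3.072e+00])]
(1, 1, -1) [-21.638   0.681   0.196 -21.467] 0.0029676993999751943 [array([-1.000e-03, -1.000e-03,  1.073e+00]), array([-1.000e-03,  0.000e+00,  1.411e+00]), array([ 1.000e-03, -0.000e+00,  1.348e+00])]
(1, -1, 1) [-0.257  0.569  0.335 -0.276] 0.001190845726685243 [array([-0.241,  0.141,  1.69 ]), array([ 0.074, -0.061, -3.01 ]), array([ 0.091, -0.074, -3.042])]
(1, -1, -1) [-0.257  0.569  0.335 -0.276] 0.001190845726685243 [array([-0.194,  0.179,  1.262]), array([1.000e-03, 6.900e-02, 1.477e+00]), array([-0.002,  0.085,  1.514])]
(-1, 1, 1) [-0.224  0.565  0.34  -0.25 ] 0.0009465175497651574 [array([ 0.199, -0.202,  1.795]), array([-0.066,  0.068, -2.985]), array([ 0.086, -0.085,  3.126])]
(-1, 1, -1) [-0.224  0.565  0.34  -0.25 ] 0.0009465175497651574 [array([ 0.143, -0.226,  1.367]), array([-0.009, -0.069,  1.503]), array([-0.006, -0.084,  1.404])]
(-1, -1, 1) [-26.987   0.684   0.187 -26.808] 0.0020599526879653014 [array([-1.000e-03, -2.000e-03,  2.001e+00]), array([ 1.000e-03,  2.000e-03, -2.919e+00]), array([-1.000e-03, -1.000e-03, -2.988e+00])]
(-1, -1, -1) [-26.987   0.684   0.187 -26.808] 0.0020599526879653014 [array([-1.000e-03, -1.000e-03,  1.571e+00]), array([-1.00e-03, -0.00e+00,  1.57e+00]), array([1.000e-03, 0.000e+00, 1.571e+00])]
```

```bash
cat > kin.py <<'E'
import numpy as np
from scipy.spatial.transform import Rotation as R
from scipy.optimize import least_squares
C=R.from_euler('z',np.pi/2).as_matrix()
def fk(q,prm):
    H,L1,L2,D,ye,yw,xe,xw=prm
    z=lambda a:R.from_euler('z',a).as_matrix(); y=lambda a:R.from_euler('y',a).as_matrix()
    M=z(-q[0])@y(q[1])@z(-q[2]);p=np.array([0,0,H])+M@[xe,ye,L1];el=p.copy()
    M=M@y(q[3])@z(-q[4]);p=p+M@[xw,yw,L2];w=p.copy()
    M=M@y(q[5])@z(-q[6]);p=p+M@[0,0,D]
    return el,w,p,M@C
J=[([1.17879,.6899,-.19452,1.5662,.1573,.90247,-.21514],[.2579,-.56872,.246]),([.614,.604,-.056,1.786,.046,.754,-.897],[.4388,-.3426,.2404]),([.68,.937,-.048,1.771,.092,.435,-.862],[.4472,-.4002,.0488])]
E
python3 - <<'E'
from kin import *
for H in (.3,.34,.38):
    def f(x):
        r=[]
        for q,p in J: r+=list((fk(q,x)[2]-p)*1000)
        return r+[(x[0]-H)*30,*(np.array(x[4:])*10),(x[1]-.45),(x[2]-.4)]
    s=least_squares(f,[H,.5,.38,.32,0,0,0,0]); print(s.x.round(3),np.abs(s.fun[:9]).max())
E
```

```text
[ 0.3    0.554  0.348  0.272 -0.056  0.009 -0.007 -0.012] 0.3216403123343925
[ 0.34   0.554  0.348  0.312 -0.056  0.009 -0.007 -0.012] 0.31950242718609134
[ 0.38   0.554  0.348  0.352 -0.056  0.009 -0.007 -0.012] 0.3173645462468122
```

```bash
python3 - <<'E'
from h import *
im=capture("side"); crop(im,"s6",285,165,365,245,7.4); crop(im,"s7",210,200,290,280,7.4)
im=capture("top"); crop(im,"t6",295,165,365,235,8.4); crop(im,"t7",215,165,285,225,9);crop(im,"t8",370,180,460,260,7)
print(state()['joints'].round(3))
E
```

```text
[ 0.614  0.601 -0.056  1.784  0.047  0.75  -0.897]
```

View pics/s6.png

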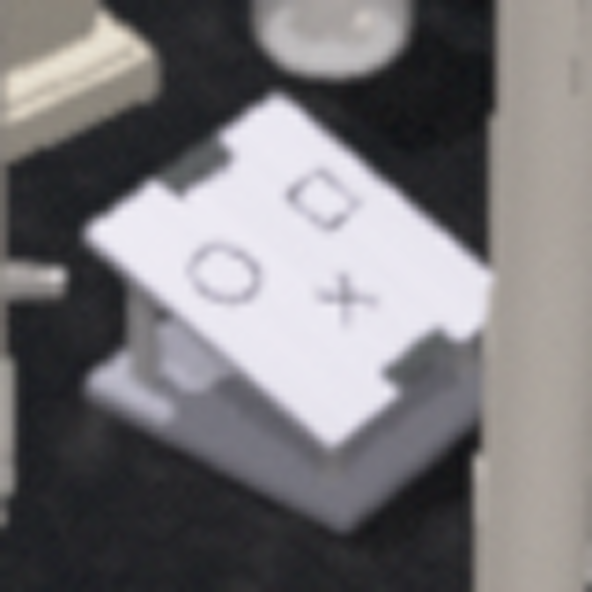

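View pics/t6.png

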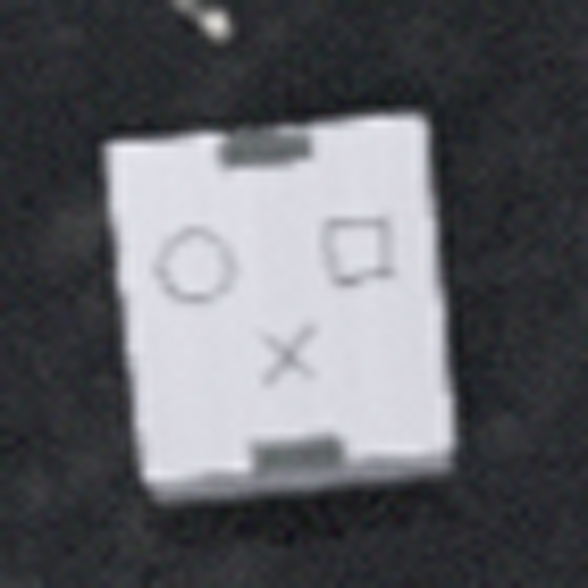

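View pics/s7.png

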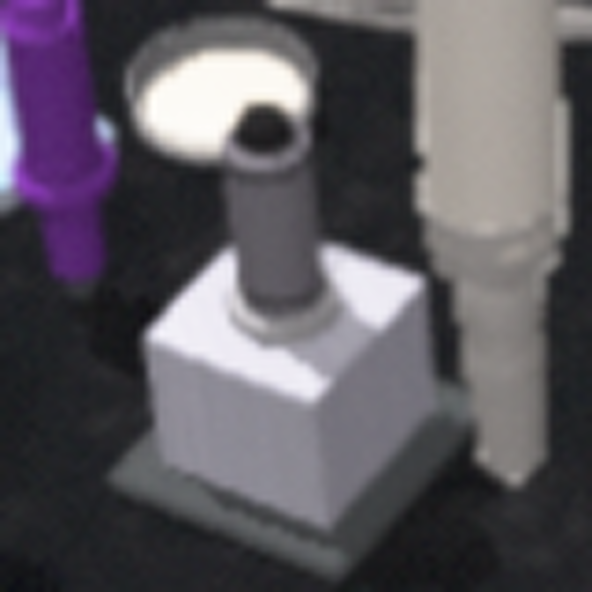

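View pics/t7.png

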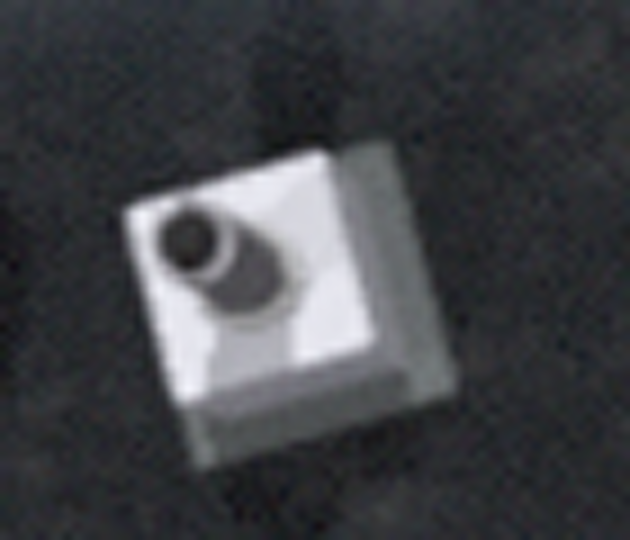

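View pics/t8.png

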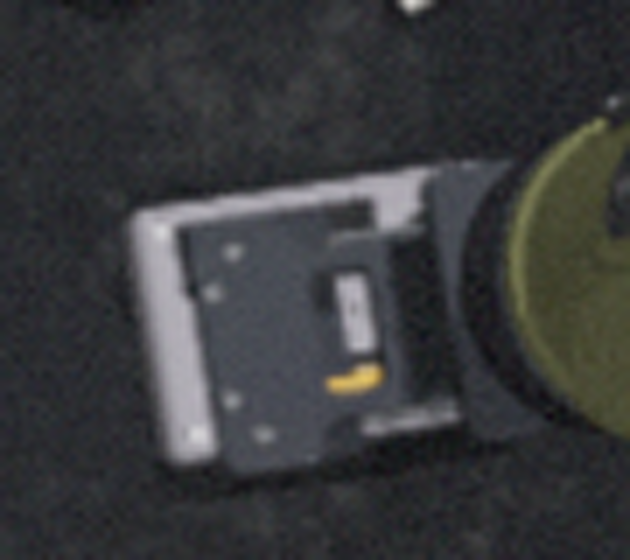

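```bash
cat > geo.py <<'E'
from h import *
from scipy.spatial.transform import Rotation as R
from scipy.optimize import least_squares
S=lambda u,v,s,ox,oy:((u+.5)/s-.5+ox,(v+.5)/s-.5+oy)
def RP(yaw,t=np.deg2rad(20)): return (R.from_euler('z',yaw)*R.from_euler('y',-t)).as_matrix()
E
python3 - <<'E'
from geo import *
L={'r':(14,26),'c':(-18,0),'s':(14,-26),'pp':(55,50),'pm':(55,-50),'mm':(-55,-50),'mp':(-55,50)}
side={'r':(225,273),'c':(346,298),'s':(324,200),'pp':(86,233),'pm':(280,93),'mp':(333,448)}
top={'r':(195,266),'c':(290,357),'s':(358,250),'pp':(104,142),'pm':(428,114),'mm':(456,455),'mp':(144,481)}
obs=[("side",k,S(*v,7.4,285,165)) for k,v in side.items()]+[("top",k,S(*v,8.4,295,165)) for k,v in top.items()]
for use in (("side","top"),("side",),("top",)):
    o2=[o for o in obs if o[0] in use]
    def f(x):
        r=[]
        for n,k,uv in o2:
            p=np.array([x[0],x[1],.056])+RP(x[2])@[L[k][0]/1e3,L[k][1]/1e3,0]
            r+=list(proj(n,p)-uv)
        return r
    s=least_squares(f,[.526,-.11,.08]); 
    print(use,s.x.round(4),np.sqrt(np.mean(s.fun**2)),np.abs(s.fun).max())
    Rm=RP(s.x[2]); print(" ring",([*s.x[:2],.056]+Rm@[.014,.026,0]).round(4),"n",Rm[:,2].round(4))
print("ring tri",tri([("side",*S(*side['r'],7.4,285,165)),("top",*S(*top['r'],8.4,295,165))]))
# probe cap top (z .135), holder top corners z=.06
capS=S(263,122,7.4,210,200);capT=S(188,240,9,215,165)
print("cap",tri([("side",*capS),("top",*capT)]),atz("side",*capS,.135),atz("top",*capT,.135))
hs=[(325,243),(424,285),(318,404),(146,337)];ht=[(126,212),(326,152),(376,338),(182,403)]
# collar outer (z .066)
for nm,c,a in(("side",hs,(7.4,210,200)),("top",ht,(9,215,165))):
    P=np.array([atz(nm,*S(*q,*a),.06) for q in c]); print(nm,P.round(4)[:,:2].tolist(),P.mean(0), (P[[0,2]].mean(0)))
print(atz("side",*S(283,308,7.4,210,200),.066),atz("top",*S(248,283,9,215,165),.066))
E
```

```text
('side', 'top') [ 0.5254 -0.1159  0.0886] 0.27863685371494745 0.6240848012197944
 ring [ 0.5362 -0.0888  0.0608] n [-0.3407 -0.0302  0.9397]
('side',) [ 0.5256 -0.1153  0.092 ] 0.15234472421289486 0.42034197788302663
 ring [ 0.5363 -0.0882  0.0608] n [-0.3406 -0.0314  0.9397]
('top',) [ 0.5251 -0.1163  0.0862] 0.27902017743295343 0.5260531289976029
 ring [ 0.536  -0.0893  0.0608] n [-0.3408 -0.0294  0.9397]
ring tri [ 0.53594719 -0.08844849  0.06143222]
cap [0.54037154 0.11416516 0.13146621] [0.53813296 0.11723033 0.135     ] [0.53872996 0.11223854 0.135     ]
side [[0.556, 0.0875], [0.52, 0.0789], [0.5028, 0.1343], [0.5612, 0.1519]] [0.53498062 0.11315801 0.06      ] [0.52936647 0.11092043 0.06      ]
top [[0.5602, 0.1519], [0.5779, 0.0921], [0.5215, 0.0758], [0.5025, 0.1333]] [0.54049914 0.11326634 0.06      ] [0.54082631 0.11385028 0.06      ]
[0.53662893 0.11902048 0.066     ] [0.53740486 0.11298447 0.066     ]
```

```bash
cat >> kin.py <<'E'
PRM=[.34,.554,.348,.312,-.056,.009,-.007,-.012]
LO=np.array([-3.01,-.46,-1.47,.13,-1,.04,-2.66]);HI=np.array([3.01,2.08,1.51,2.56,4.14,2.09,2.66])
def toolR(p,h,th):
    p=np.array(p)/np.linalg.norm(p);h=np.array(h,float);h=h-p*(h@p);h/=np.linalg.norm(h)
    d=np.cos(th)*h-np.sin(th)*p; y=np.cross(h,p); return np.column_stack([np.cross(y,d),y,d])
def ik(pos,Rm,q0,w=.05):
    def f(q):
        e,wr,p,M=fk(q,PRM)
        return [*((p-pos)*20),*(R.from_matrix(M.T@Rm).as_rotvec()*5),*(w*(q-q0)),*(3*np.maximum(0,LO+.05-q)),*(3*np.maximum(0,q-HI+.05))]
    return least_squares(f,q0)
E
python3 - <<'E'
from kin import *
q0=np.array([.614,.604,-.056,1.786,.046,.754,-.897])
n=np.array([-.3407,-.0302,.9397])
for ang in (90,60,120):
  for th in (30,45,60):
   for flip in (0,1):
    h=[np.cos(np.deg2rad(ang)),np.sin(np.deg2rad(ang)),0]
    for nm,g,p in (("grasp",np.array([.539,.1145,.100]),[0,0,1]),("place",np.array([.5361,-.0886,.0608])+.084*n,n)):
        Rm=toolR(p,h,np.deg2rad(th)); 
        pos=g+Rm[:,2]*.011
        if flip: Rm=Rm@np.diag([-1,-1,1])
        best=None
        for q7 in (-2,-.9,0,1,2):
          for q5 in (-.8,0,1.5,3):
            q=q0.copy();q[6]=q7;q[4]=q5
            s=ik(pos,Rm,q,.01)
            e=fk(s.x,PRM);err=np.linalg.norm(e[2]-pos)*1000+np.linalg.norm(R.from_matrix(e[3].T@Rm).as_rotvec())*100
            if best is None or err+5*np.linalg.norm(s.x-q0)<best[0]: best=(err+5*np.linalg.norm(s.x-q0),err,s.x,e[0],e[1])
        print(ang,th,flip,nm,round(best[1],1),best[2].round(2),"el",best[3].round(2),"wr",best[4].round(2))
E
```

```text
90 30 0 grasp 0.0 [ 0.79  1.39 -1.15  1.88  0.21  0.48 -0.01] el [ 0.37 -0.41  0.39] wr [ 0.54 -0.15  0.25]
90 30 0 place 0.0 [ 1.2   1.39 -1.22  1.82  0.17  0.75  0.47] el [ 0.18 -0.52  0.39] wr [ 0.46 -0.36  0.27]
90 30 1 grasp 0.0 [ 0.5   1.14 -0.58  1.89 -0.95  0.64 -2.07] el [ 0.43 -0.29  0.55] wr [ 0.54 -0.15  0.25]
90 30 1 place 0.0 [ 0.73  1.07 -0.29  1.83 -0.94  1.01 -1.58] el [ 0.33 -0.37  0.6 ] wr [ 0.46 -0.36  0.27]
90 45 0 grasp 0.0 [ 0.65  1.18 -0.99  1.93  0.27  0.39 -0.18] el [ 0.4  -0.35  0.51] wr [ 0.54 -0.1   0.31]
90 45 0 place 0.0 [ 1.15  1.21 -1.16  1.96  0.34  0.52  0.25] el [ 0.19 -0.5   0.49] wr [ 0.44 -0.31  0.33]
90 45 1 grasp 0.0 [ 0.34  1.   -0.46  1.95 -0.95  0.5  -2.17] el [ 0.43 -0.21  0.62] wr [ 0.54 -0.1   0.31]
90 45 1 place 0.0 [ 0.75  0.95 -0.42  1.98 -0.95  0.66 -1.64] el [ 0.3  -0.35  0.65] wr [ 0.44 -0.31  0.33]
90 60 0 grasp 0.0 [ 0.43  0.99 -0.77  1.95  0.3   0.35 -0.33] el [ 0.42 -0.24  0.62] wr [ 0.54 -0.04  0.36]
90 60 0 place 0.0 [ 1.01  1.   -0.98  2.09  0.52  0.27 -0.02] el [ 0.23 -0.43  0.61] wr [ 0.42 -0.25  0.38]
90 60 1 grasp 0.0 [ 
[... 2099 characters left out ...]
 el [ 0.27 -0.44  0.55] wr [ 0.53 -0.28  0.37]
120 45 1 grasp 0.0 [ 0.08  1.05 -0.12  1.63 -0.67  1.03 -2.1 ] el [ 0.47 -0.1   0.62] wr [ 0.65 -0.07  0.31]
120 45 1 place 0.0 [ 0.48  0.92 -0.14  1.77 -0.64  0.93 -1.63] el [ 0.37 -0.25  0.67] wr [ 0.53 -0.28  0.37]
120 60 0 grasp 0.0 [ 0.38  1.06 -0.81  1.72  0.28  0.77  0.13] el [ 0.45 -0.23  0.58] wr [ 0.61 -0.02  0.36]
120 60 0 place 0.0 [ 0.9   0.97 -0.96  1.93  0.46  0.6   0.4 ] el [ 0.27 -0.4   0.62] wr [ 0.49 -0.23  0.41]
120 60 1 grasp 0.0 [-0.06  0.95 -0.02  1.74 -0.65  0.81 -2.15] el [ 0.45 -0.03  0.67] wr [ 0.61 -0.02  0.36]
120 60 1 place 0.0 [ 0.43  0.81 -0.15  1.96 -0.72  0.59 -1.6 ] el [ 0.34 -0.22  0.72] wr [ 0.49 -0.23  0.41]
```

```bash
python3 - <<'E'
from geo import *
print("eyepiece",tri([("side",242,70),("top",347,27)]))
print("base front",atz("top",322,146,0.0),atz("top",358,146,0.0),atz("side",304,178,.0),atz("side",252,186,0))
for z in (.05,.15,.25): print(z,atz("top",340,100,z),atz("top",340,70,z))
print("stage",tri([("side",270,130),("top",325,95)]))
E
```

```text
eyepiece [ 0.88494381 -0.16426189  0.27317635]
base front [ 0.69219337 -0.09851054  0.        ] [ 0.69109639 -0.20265201  0.        ] [ 0.68994707 -0.19846241  0.        ] [ 0.76411339 -0.07322749  0.        ]
0.05 [ 0.81022871 -0.15114499  0.05      ] [ 0.90050084 -0.1521867   0.05      ]
0.15 [ 0.76656651 -0.14902626  0.15      ] [ 0.84748795 -0.14996007  0.15      ]
0.25 [ 0.72290432 -0.14690753  0.25      ] [ 0.79447506 -0.14773344  0.25      ]
stage [ 0.75793622 -0.12258073  0.1638321 ]
```

```bash
python3 - <<'E'
from h import *
im=cv2.imread("pics/side0.png")[:,:,::-1];crop(im,"s8",220,55,360,195,4.2)
im=cv2.imread("pics/top0.png")[:,:,::-1];crop(im,"t9",300,10,400,160,4)
E
```

```text
(no output)
```

View pics/s8.png

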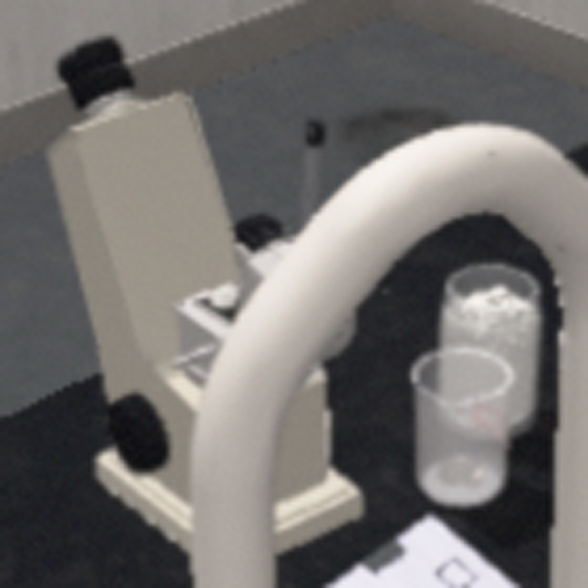

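View pics/t9.png

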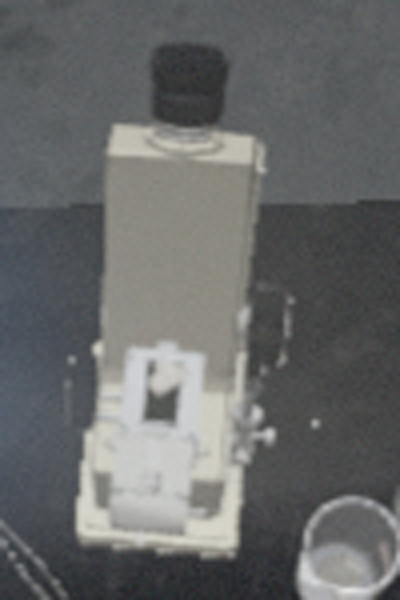

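```bash
python3 - <<'E'
from kin import *
from rig import state
s=state();R0=R.from_quat(s["ee_rot"]).as_matrix()
h=[np.cos(np.deg2rad(115)),np.sin(np.deg2rad(115)),0]
g=np.array([.539,.1145,.100])
for th in (35,45):
  for fl in (0,1):
    Rm=toolR([0,0,1],h,np.deg2rad(th))
    if fl: Rm=Rm@np.diag([-1,-1,1])
    rv=R.from_matrix(Rm@R0.T).as_rotvec(); print(th,fl,rv.round(3),np.linalg.norm(rv),"pos",(g+.011*Rm[:,2]).round(4),"pre",(g+.011*Rm[:,2]-.09*Rm[:,2]).round(4), Rm[:,2].round(3))
print(s["tool_pos"])
E
```

```text
35 0 [ 0.967 -0.519  1.708] 2.0305581935050037 pos [0.5352 0.1227 0.0937] pre [0.5663 0.0559 0.1453] [-0.346  0.742 -0.574]
35 1 [ 0.496  0.902 -1.17 ] 1.5587954138200075 pos [0.5352 0.1227 0.0937] pre [0.5663 0.0559 0.1453] [-0.346  0.742 -0.574]
45 0 [ 0.794 -0.425  1.762] 1.9784365274064308 pos [0.5357 0.1215 0.0922] pre [0.5626 0.0639 0.1559] [-0.299  0.641 -0.707]
45 1 [ 0.408  0.74  -1.205] 1.471673387996143 pos [0.5357 0.1215 0.0922] pre [0.5626 0.0639 0.1559] [-0.299  0.641 -0.707]
[ 0.4407895  -0.34400721  0.24198411]
```

```bash
cat > st.py <<'E'
from kin import *
from rig import state
s=state();q=np.array(s["joints"]);e=fk(q,PRM)
print("q",q.round(2).tolist(),"el",e[0].round(3),"wr",e[1].round(3),"fkerr",(e[2]-s["tool_pos"]).round(3),"F",np.array(s["wrist_force"]).round(2))
E
python3 -m handwheel '[[13.8,40,15,0.0453,0.0822,-0.1339,0],[13.8,40,15,0.0453,0.0822,-0.1339,0],[13.8,40,15,0.0453,0.0822,-0.1339,0]]' 10; python3 st.py
```

```text
time: 8.0
tool_pos: [0.4804, -0.2209, 0.2829]
ee_rot: [0.981, -0.132, -0.12, -0.077]
wrist_force: [-0.2, -0.5, -0.4]
gripper_width: 0.088
q [0.37, 0.65, 0.05, 1.58, -0.12, 1.2, -1.37] el [ 0.285 -0.169  0.788] wr [ 0.546 -0.28   0.587] fkerr [-0.001 -0.003  0.005] F [-0.18 -0.49 -0.45]
```

```bash
python3 -m handwheel '[[13.8,43,0,0.0453,0.0822,-0.1339,0],[13.8,43,0,0.0453,0.0822,-0.1339,0],[13.8,43,0,0.0453,0.0822,-0.1339,0]]' 10; python3 st.py
```

```text
time: 8.38
tool_pos: [0.5219, -0.092, 0.2821]
ee_rot: [0.905, -0.325, -0.23, -0.147]
wrist_force: [-0.6, 0.1, 0.4]
gripper_width: 0.0878
q [0.23, 0.75, 0.09, 1.46, -0.37, 1.41, -1.8] el [ 0.348 -0.138  0.752] wr [ 0.621 -0.229  0.555] fkerr [-0.001 -0.007  0.007] F [-0.58  0.11  0.37]
```

```bash
python3 -m handwheel '[[13.8,50,0,0.0453,0.0822,-0.1339,0],[13.8,52,0,0.0453,0.0822,-0.1339,0],[13.8,50,0,0.0453,0.0822,-0.1339,0],[0,0,0,0,0,0,0]]' 10; python3 st.py
```

```text
time: 8.88
tool_pos: [0.562, 0.0618, 0.2815]
ee_rot: [0.778, -0.495, -0.327, -0.208]
wrist_force: [-0.8, 0.1, -0.8]
gripper_width: 0.088
q [0.11, 0.82, 0.08, 1.47, -0.69, 1.44, -2.22] el [ 0.391 -0.097  0.725] wr [ 0.656 -0.154  0.507] fkerr [-0.    -0.014  0.007] F [-0.81  0.09 -0.8 ]
```

```bash
python3 -m handwheel '[[0,0,-30,0,0,0,0],[0,0,-32,0,0,0,0],[0,0,-32,0,0,0,0],[0,0,-30,0,0,0,0],[0,0,0,0,0,0,0],[0,0,0,0,0,0,0]]' 10; python3 st.py; python3 - <<'E'
from geo import *
s=state();Rm=R.from_quat(s["ee_rot"]).as_matrix();print(Rm[:,2].round(3),Rm[:,1].round(3),s["tool_pos"].round(4))
im=capture("side"); crop(im,"s9",170,100,350,280,3.3)
im=capture("top"); crop(im,"t10",120,60,420,360,2)
E
```

```text
time: 9.62
tool_pos: [0.5636, 0.0575, 0.1602]
ee_rot: [0.778, -0.497, -0.323, -0.209]
wrist_force: [0.2, -1.3, 0.5]
gripper_width: 0.0881
q [0.12, 0.98, 0.06, 1.53, -0.72, 1.26, -2.08] el [ 0.444 -0.11   0.657] wr [ 0.658 -0.159  0.386] fkerr [ 0.002 -0.015  0.006] F [ 0.19 -1.32  0.52]
[-0.295  0.646 -0.704] [-0.908 -0.419 -0.004] [0.5636 0.0575 0.1602]
```

View pics/s9.png

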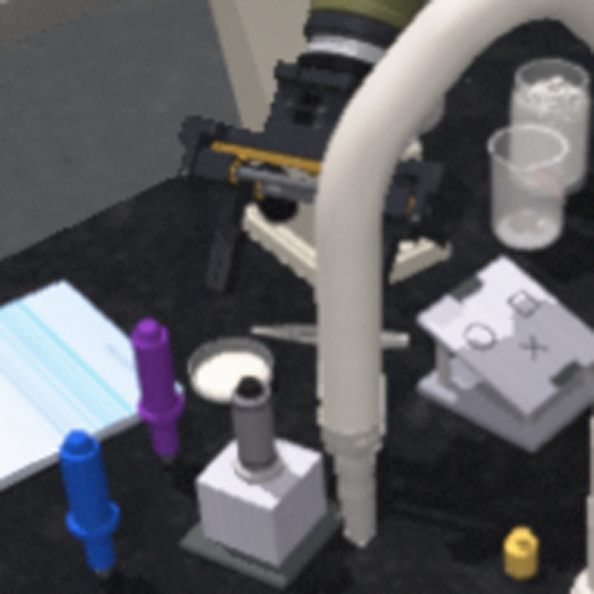

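View pics/t10.png

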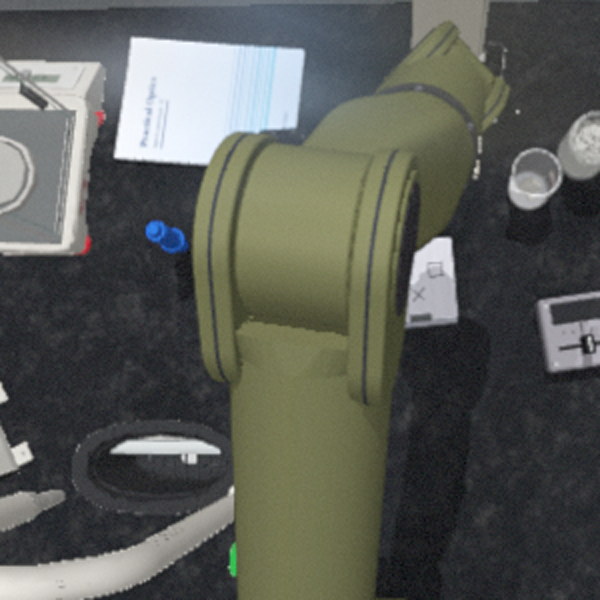

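```bash
python3 - <<'E'
from geo import *
for z in (.4,.45,.5,.55,.6): print(z,"L",atz("top",120+237/2,60+500/2,z).round(3),"R",atz("top",120+382/2,60+500/2,z).round(3))
Rm=R.from_quat(state()["ee_rot"]).as_matrix();d=Rm[:,2];t=np.array([.5388,.1145,.1])
print((t+.011*d-state()["tool_pos"])*1000, d*10)
h=np.array([np.cos(np.deg2rad(115)),np.sin(np.deg2rad(115)),0])
E
```

```text
0.4 L [0.294 0.029 0.4  ] R [ 0.294 -0.092  0.4  ]
0.45 L [0.302 0.016 0.45 ] R [ 0.301 -0.095  0.45 ]
0.5 L [0.309 0.003 0.5  ] R [ 0.309 -0.098  0.5  ]
0.55 L [ 0.317 -0.01   0.55 ] R [ 0.317 -0.101  0.55 ]
0.6 L [ 0.325 -0.023  0.6  ] R [ 0.324 -0.104  0.6  ]
[-28.4442012   63.84294515 -68.59046864] [-2.94292262  6.46169014 -7.0417162 ]
```

```bash
python3 -m handwheel '[[-6,13,-14,0,0,0,0],[-6,13,-14,0,0,0,0],[-6,13,-14,0,0,0,0],[-6,13,-14,0,0,0,0],[-4,11,-12,0,0,0,0],[0,0,0,0,0,0,0]]' 10; python3 st.py; python3 - <<'E'
from geo import *
s=state();Rm=R.from_quat(s["ee_rot"]).as_matrix();print((s["tool_pos"]-.011*Rm[:,2]).round(4))
im=capture("side"); crop(im,"s10",190,160,310,280,5)
E
```

```text
time: 10.48
tool_pos: [0.5349, 0.1222, 0.0918]
ee_rot: [0.778, -0.496, -0.324, -0.209]
wrist_force: [-0.3, -0.8, 1.2]
gripper_width: 0.0879
q [0.06, 1.05, 0.0, 1.66, -0.81, 1.05, -2.01] el [ 0.473 -0.083  0.623] wr [ 0.632 -0.096  0.313] fkerr [ 0.004 -0.017  0.002] F [-0.31 -0.84  1.17]
[0.5382 0.1151 0.0996]
```

View pics/s10.png

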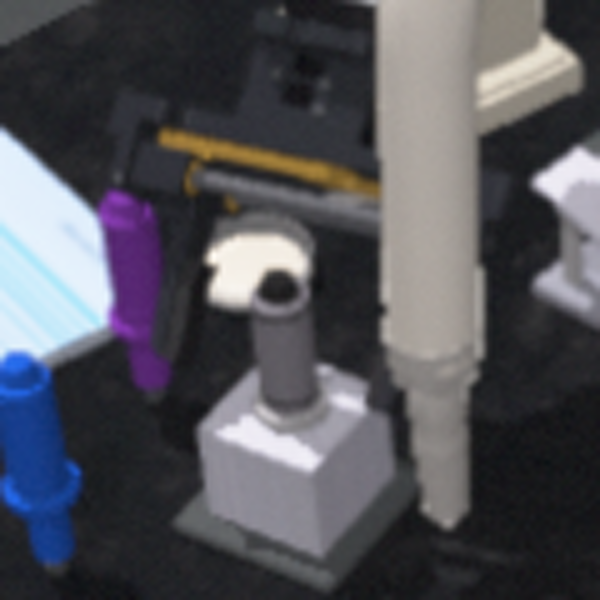

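```bash
python3 -m handwheel '[[0,0,0,0,0,0,1],[0,0,0,0,0,0,1],[0,0,0,0,0,0,1],[0,0,0,0,0,0,1],[0,0,0,0,0,0,1],[0,0,0,0,0,0,1],[0,0,0,0,0,0,1],[0,0,0,0,0,0,1],[0,0,0,0,0,0,1]]' 25; python3 st.py
```

```text
time: 11.65
tool_pos: [0.5355, 0.1213, 0.0918]
ee_rot: [0.778, -0.496, -0.324, -0.209]
wrist_force: [0.5, 0.7, 0.7]
gripper_width: 0.0253
q [0.06, 1.05, 0.0, 1.66, -0.81, 1.05, -2.01] el [ 0.472 -0.084  0.623] wr [ 0.632 -0.097  0.313] fkerr [ 0.004 -0.017  0.002] F [0.52 0.68 0.75]
```

```bash
python3 -m handwheel '[[0,0,8,0,0,0,1],[0,0,15,0,0,0,1],[0,0,20,0,0,0,1],[0,0,22,0,0,0,1],[0,0,20,0,0,0,1],[0,0,0,0,0,0,1],[0,0,0,0,0,0,1]]' 25; python3 st.py;python3 - <<'E'
from geo import *
im=capture("side"); crop(im,"s11",180,110,320,250,4.2)
E
```

```text
time: 12.52
tool_pos: [0.5351, 0.1212, 0.1765]
ee_rot: [0.778, -0.497, -0.324, -0.209]
wrist_force: [0.1, -0.7, -1.5]
gripper_width: 0.025
q [0.04, 0.92, 0.03, 1.65, -0.78, 1.16, -2.1] el [ 0.431 -0.075  0.684] wr [ 0.631 -0.096  0.399] fkerr [ 0.003 -0.016  0.003] F [ 0.07 -0.68 -1.52]
```

View pics/s11.png

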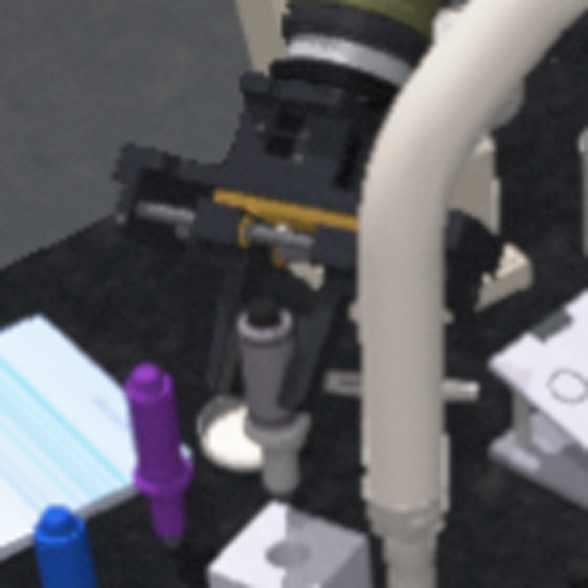

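```bash
python3 - <<'E'
from kin import *
from rig import state
s=state();R0=R.from_quat(s["ee_rot"]).as_matrix();n=np.array([-.3407,-.0302,.9397]);n/=np.linalg.norm(n)
ax=np.cross([0,0,1],n);rv=ax/np.linalg.norm(ax)*np.arccos(n[2]);R1=R.from_rotvec(rv).as_matrix()@R0
g=np.array([.5361,-.0886,.0608])+n*.1395
t=g+.011*R1[:,2];print(rv,R1[:,2],R1[:,1],t,(t-s["tool_pos"])*1000)
sol=ik(t,R1,np.array(s["joints"]),.01);print(sol.x.round(2),[v.round(3) for v in fk(sol.x,PRM)[:2]])
E
```

```text
[ 0.03082179 -0.34771473  0.        ] [-0.04294748  0.66890906 -0.74210254] [-0.85018037 -0.41459728 -0.32450336] [ 0.48810051 -0.08545485  0.18372341] [ -46.86846216 -206.63979477    7.51743098]
[ 0.44  0.83 -0.01  1.83 -0.75  1.03 -1.56] [array([ 0.344, -0.222,  0.717]), array([ 0.502, -0.294,  0.415])]
```

```bash
python3 -m handwheel '[[0,0,30,0,0,0,1],[-8,-35,30,0,0,0,1],[-10,-40,0,0.01,-0.116,0,1],[-10,-44,0,0.01,-0.116,0,1],[-10,-44,0,0.011,-0.116,0,1],[-9,-44,-25,0,0,0,1],[0,0,-27,0,0,0,1],[0,0,0,0,0,0,1],[0,0,0,0,0,0,1]]' 25; python3 st.py;python3 - <<'E'
from geo import *
s=state();Rm=R.from_quat(s["ee_rot"]).as_matrix();print((s["tool_pos"]).round(4),Rm[:,2],Rm[:,1])
im=capture("side"); crop(im,"s12",250,100,390,240,4.2)
im=capture("top"); crop(im,"t12",270,120,410,260,4.2)
E
```

```text
time: 13.7
tool_pos: [0.4886, -0.0849, 0.1852]
ee_rot: [0.819, -0.447, -0.192, -0.304]
wrist_force: [0.2, -0.5, -2.2]
gripper_width: 0.0252
q [0.45, 0.84, 0.01, 1.81, -0.74, 1.06, -1.55] el [ 0.341 -0.228  0.717] wr [ 0.5   -0.31   0.417] fkerr [-0.002 -0.016  0.001] F [ 0.22 -0.48 -2.24]
[ 0.4886 -0.0849  0.1852] [-0.04267286  0.67004931 -0.74108903] [-0.84926084 -0.41503389 -0.32634781]
```

View pics/s12.png

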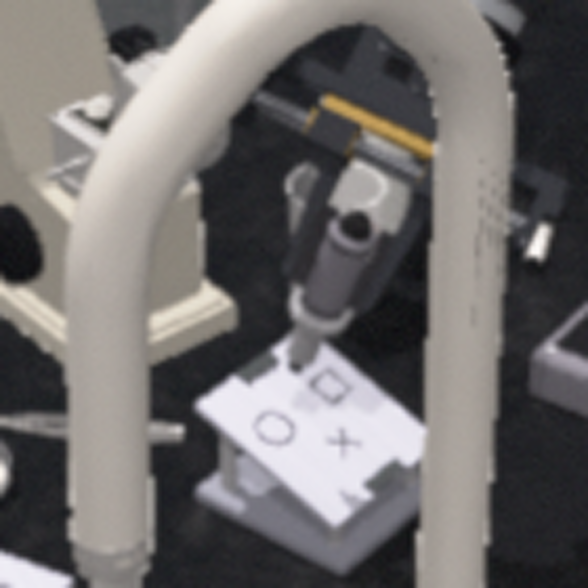

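View pics/t12.png

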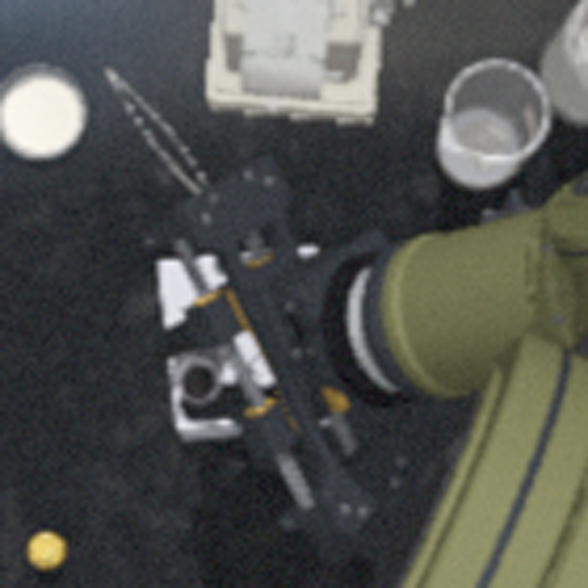

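```bash
python3 - <<'E'
from geo import *
s=state();Rm=R.from_quat(s["ee_rot"]).as_matrix();g=s["tool_pos"]-.011*Rm[:,2]
n=np.array([-.3407,-.0302,.9397])
im=capture("side");x0,y0,sc=300,125,10
big=cv2.resize(im[y0:y0+70,x0:x0+75],None,fx=sc,fy=sc,interpolation=cv2.INTER_CUBIC).copy()
c=big.copy()
for z in (-.050,-.036,0,.006,.066,.075):
    u=(proj("side",g+n*(z-.0395))-[x0,y0]+.5)*sc-.5; print(z,u.round(0)); cv2.circle(c,tuple(int(v) for v in u),3,(255,0,0),-1)
    # edges
cv2.imwrite("pics/s13.png",np.vstack([c])[:,:,::-1]);cv2.imwrite("pics/s13b.png",big[:,:,::-1])
E
```

```text
-0.05 [206. 633.]
-0.036 [222. 595.]
0 [264. 494.]
0.006 [271. 477.]
0.066 [346. 297.]
0.075 [358. 269.]
```

View pics/s13.png

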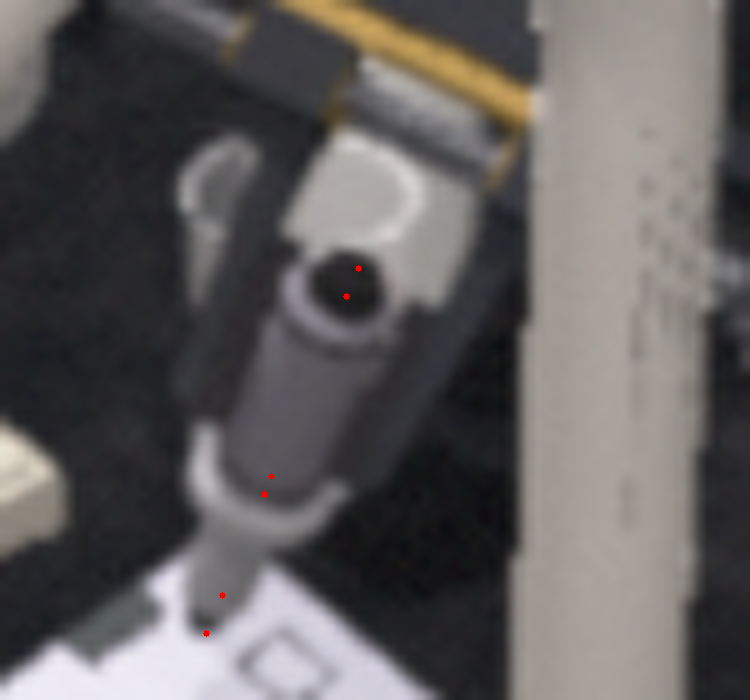

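```bash
python3 -m handwheel '[[3.4,0.3,-9.6,0,0,0,1],[3.4,0.3,-9.6,0,0,0,1],[3.4,0.3,-9.6,0,0,0,1],[3.4,0.3,-9.6,0,0,0,1],[0,0,0,0,0,0,1],[0,0,0,0,0,0,1]]' 25; python3 st.py;python3 - <<'E'
from geo import *
s=state();Rm=R.from_quat(s["ee_rot"]).as_matrix();g=s["tool_pos"]-.011*Rm[:,2];n=np.array([-.3407,-.0302,.9397])
ring=np.array([.5361,-.0886,.0608]);t=g-.0895*n; P=RP(.0886);print("tip rel panel mm",(P.T@(t-ring)*1000).round(1))
im=capture("side");x0,y0,sc=290,140,10
c=cv2.resize(im[y0:y0+70,x0:x0+75],None,fx=sc,fy=sc,interpolation=cv2.INTER_CUBIC).copy()
for p in (t,ring,g+n*.0355):
    u=(proj("side",p)-[x0,y0]+.5)*sc-.5; print(u.round(0)); cv2.circle(c,tuple(int(v) for v in u),3,(255,0,0),-1)
cv2.imwrite("pics/s14.png",c[:,:,::-1])
E
```

```text
time: 14.6
tool_pos: [0.502, -0.0846, 0.1464]
ee_rot: [0.819, -0.448, -0.192, -0.304]
wrist_force: [0.3, 0.1, -1.3]
gripper_width: 0.0251
q [0.45, 0.91, -0.0, 1.79, -0.76, 1.01, -1.53] el [ 0.366 -0.238  0.686] wr [ 0.513 -0.31   0.379] fkerr [-0.002 -0.016  0.001] F [ 0.3   0.1  -1.32]
tip rel panel mm [ 0.3 -0.4 10.1]
[267. 594.]
[256. 621.]
[411. 247.]
```

View pics/s14.png

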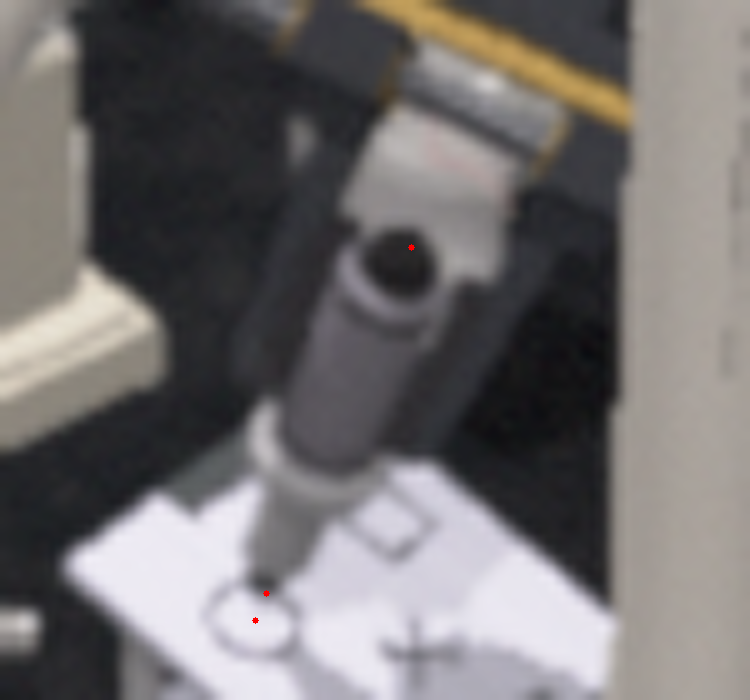

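```bash
cat > fr.py <<'E'
from geo import *
F=[]
for i in range(4):
    s=state();F.append(s["wrist_force"]);
    capture("side")
F=np.array(F);Rm=R.from_quat(s["ee_rot"]).as_matrix();g=s["tool_pos"]-.011*Rm[:,2];n=np.array([-.3407,-.0302,.9397])
P=RP(.0886);t=g-.0895*n
print("tip mm",(P.T@(t-[.5361,-.0886,.0608])*1000).round(2),"Fn",(F@n).round(2),(F@n).mean().round(2),"F",F.mean(0).round(2),"w",s["gripper_width"])
E
python3 fr.py
python3 -m handwheel '[[1.0,0,-4.7,0,0,0,1],[0,0,0,0,0,0,1]]' 25 >/dev/null; python3 fr.py
python3 -m handwheel '[[1.0,0.1,-2.8,0,0,0,1],[0,0,0,0,0,0,1]]' 25 >/dev/null; python3 fr.py
python3 -m handwheel '[[0.3,0.1,-0.9,0,0,0,1],[0,0,0,0,0,0,1]]' 25 >/dev/null; python3 fr.py
python3 -m handwheel '[[0.4,0,-0.9,0,0,0,1],[0,0,0,0,0,0,1]]' 25 >/dev/null; python3 fr.py
```

```text
tip mm [ 0.41 -0.51 10.39] Fn [-1.48 -0.63 -1.89 -1.78] -1.44 F [ 0.36 -0.39 -1.42] w 0.024849131396132172
tip mm [-0.42 -0.44  5.33] Fn [-1.69 -0.06 -0.75 -1.47] -0.99 F [-0.32  0.16 -1.17] w 0.02452998263427601
tip mm [-0.42 -0.45  2.38] Fn [-1.22 -0.91 -0.68 -0.66] -0.87 F [ 0.03  0.25 -0.9 ] w 0.025007314307053552
tip mm [-0.42 -0.39  1.44] Fn [-0.69 -0.7  -0.25 -2.28] -0.98 F [-0.3   0.17 -1.15] w 0.02521336732119774
tip mm [-0.35 -0.43  0.45] Fn [-0.54 -1.49 -0.98 -1.66] -1.17 F [ 0.14  0.03 -1.19] w 0.0250846885723784
```

```bash
sed -i 's/range(4)/range(8)/' fr.py
python3 -m handwheel '[[0.5,0,-1.4,0,0,0,1],[0,0,0,0,0,0,1]]' 25 >/dev/null; python3 fr.py
python3 -m handwheel '[[0.5,0.1,-1.4,0,0,0,1],[0,0,0,0,0,0,1]]' 25 >/dev/null; python3 fr.py
python3 -m handwheel '[[0.5,0,-1.4,0,0,0,1],[0,0,0,0,0,0,1]]' 25 >/dev/null; python3 fr.py
```

```text
tip mm [-0.35 -0.46 -1.  ] Fn [-0.04  0.03  0.63 -0.89 -1.24 -0.11  0.39 -0.57] -0.22 F [-0.01 -0.05 -0.24] w 0.024917850836774252
tip mm [-0.38 -0.39 -2.49] Fn [ 0.63  0.86 -0.02  0.09  0.67  0.63  1.19  0.95] 0.63 F [-0.78 -0.02  0.38] w 0.024628837245561443
tip mm [-0.37 -0.42 -3.95] Fn [1.8  0.59 1.3  0.88 1.67 0.9  1.86 1.07] 1.26 F [-0.61  0.26  1.13] w 0.024819136395969783
```

```bash
python3 -m handwheel '[[0.6,0.1,-1.7,0,0,0,1],[0,0,0,0,0,0,1],[0,0,0,0,0,0,1]]' 25 >/dev/null; python3 fr.py; python3 - <<'E'
from geo import *
s=state();Rm=R.from_quat(s["ee_rot"]).as_matrix();g=s["tool_pos"]-.011*Rm[:,2];n=np.array([-.3407,-.0302,.9397])
im=capture("side");x0,y0,sc=290,140,10
c=cv2.resize(im[y0:y0+70,x0:x0+75],None,fx=sc,fy=sc,interpolation=cv2.INTER_CUBIC).copy()
for z in (-.0895+.006,-.0755,-.0395,.0265,.0355):
    u=(proj("side",g+n*z)-[x0,y0]+.5)*sc-.5; print(z,u.round()); cv2.circle(c,tuple(int(v) for v in u),3,(255,0,0),-1)
cv2.imwrite("pics/s15.png",c[:,:,::-1])
im=capture("top");crop(im,"t15",300,170,340,210,15)
im=cv2.resize(im,(800,500));cv2.imwrite("pics/t15f.png",im[:,:,::-1]);print(state()["time"])
E
```

```text
tip mm [-0.39 -0.38 -5.77] Fn [2.43 1.78 2.11 2.07 3.23 2.64 3.32 2.33] 2.49 F [-1.27 -0.18  2.18] w 0.024865006393135144
-0.08349999999999999 [258. 621.]
-0.0755 [267. 600.]
-0.0395 [306. 506.]
0.0265 [383. 322.]
0.0355 [393. 296.]
19.475
```

View pics/s15.png

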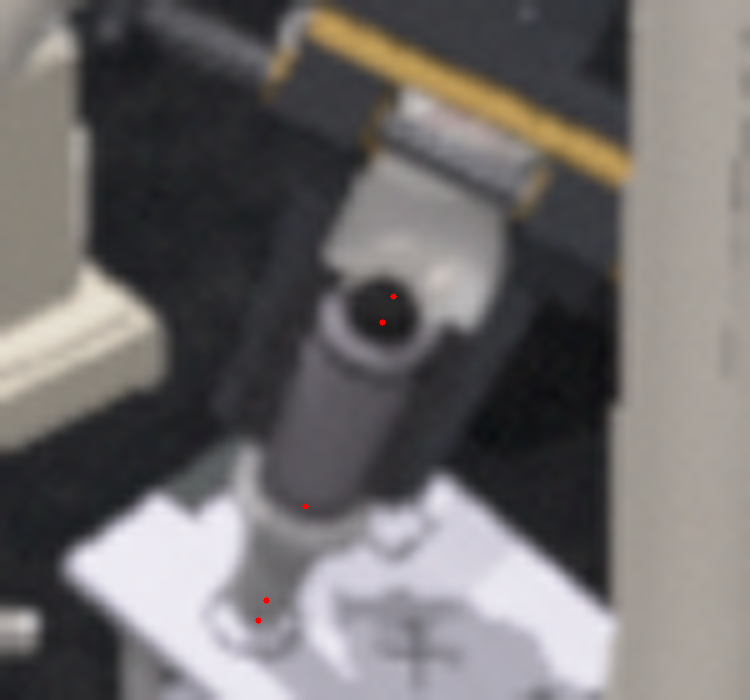

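View pics/t15f.png

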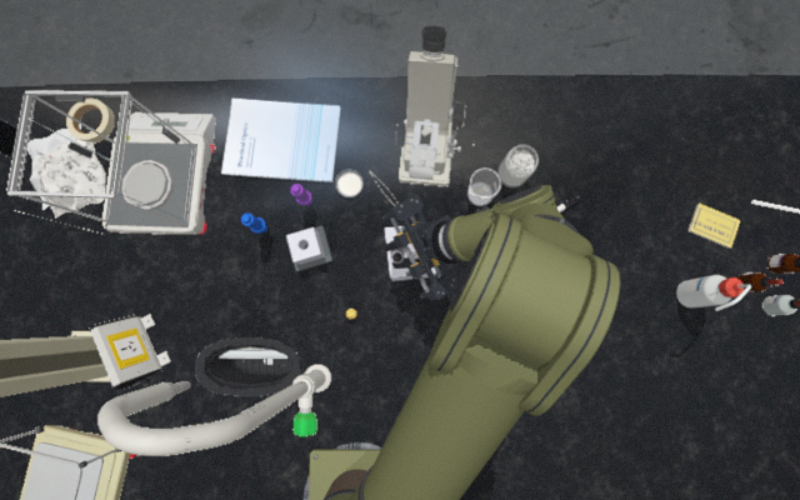

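View pics/t15.png

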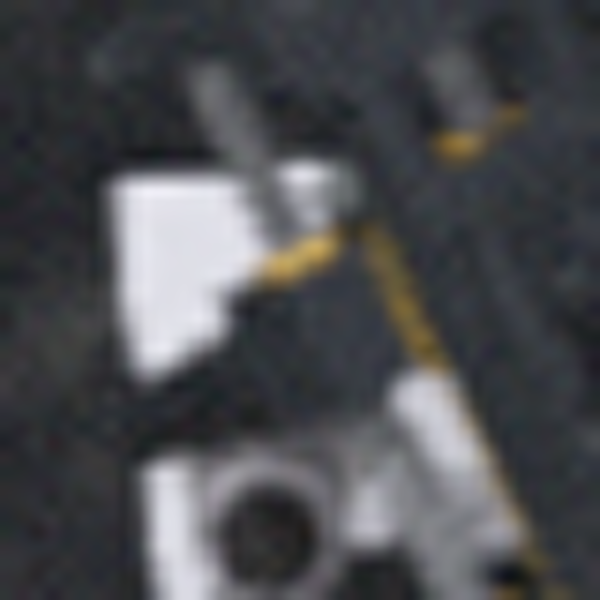

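```bash
python3 - <<'E'
from geo import *
s=state();Rm=R.from_quat(s["ee_rot"]).as_matrix();g=s["tool_pos"]-.011*Rm[:,2];n=np.array([-.3407,-.0302,.9397])
print("pred cap top",proj("top",g+n*.0355),"seen",S(267,530,15,300,170))
cs=S(384,300,10,290,140);ct=S(267,530,15,300,170);c=tri([("side",*cs),("top",*ct)])
a=c-np.array([.5361,-.0886,.0608]);print(c,np.linalg.norm(a),np.degrees(np.arccos(a@n/np.linalg.norm(a))),(RP(.0886).T@a*1000).round(1), (RP(.0886).T@(g+n*.0355-[.5361,-.0886,.0608])*1000).round(1))
# slider
im=capture("side"); crop(im,"s16",370,145,450,215,8);crop(im,"s16f",0,0,640,400,1.25)
print(state()["joints"].round(2),state()["gripper_width"])
E
```

```text
pred cap top [317.39399592 206.09310901] seen (317.3333333333333, 204.86666666666667)
[ 0.49819518 -0.09248431  0.17033517] 0.11597334339998688 0.8127285890082467 [  1.7  -0.5 116. ] [ -0.4  -0.4 119.2]
[ 0.45  0.94 -0.01  1.78 -0.77  1.   -1.52] 0.024947095831609437
```

View pics/s16.png

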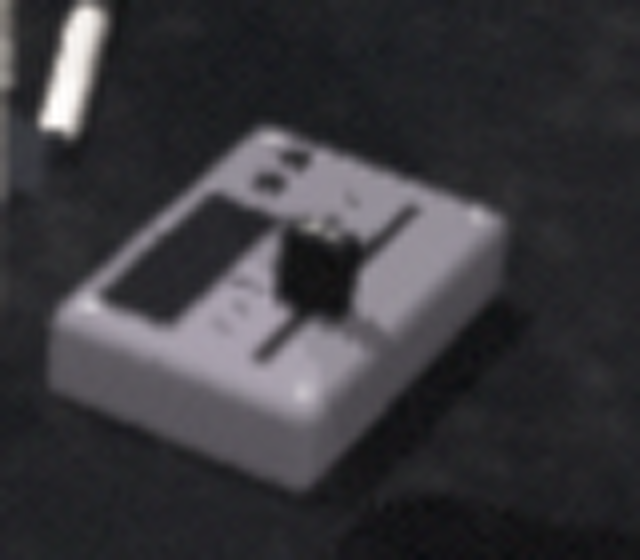

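View pics/s16f.png

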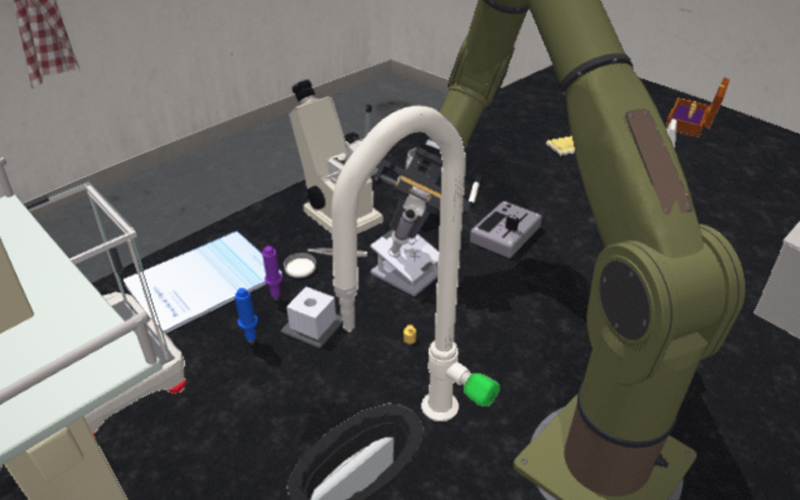

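```bash
python3 - <<'E'
from geo import *
y=np.array([-.1395,.990,0]);x=np.array([.99,.1395,0])
im=cv2.imread("pics/s16.png")
for t,col in ((.065,(0,0,255)),(.070,(0,255,0))):
  c=np.array([.4481,-.4063,0])+t*y
  for a,b,z in((-13,-7,65),(13,-7,65),(13,7,65),(-13,7,65),(-13,7,35),(13,7,35),(-13,-7,35)):
    u=(proj("side",c+x*a/1e3+y*b/1e3+[0,0,z/1e3])-[370,145]+.5)*8-.5
    cv2.circle(im,(int(u[0]),int(u[1])),2,col,-1)
cv2.imwrite("pics/s17.png",im[120:400,160:460].repeat(2,0).repeat(2,1))
E
```

View pics/s17.png

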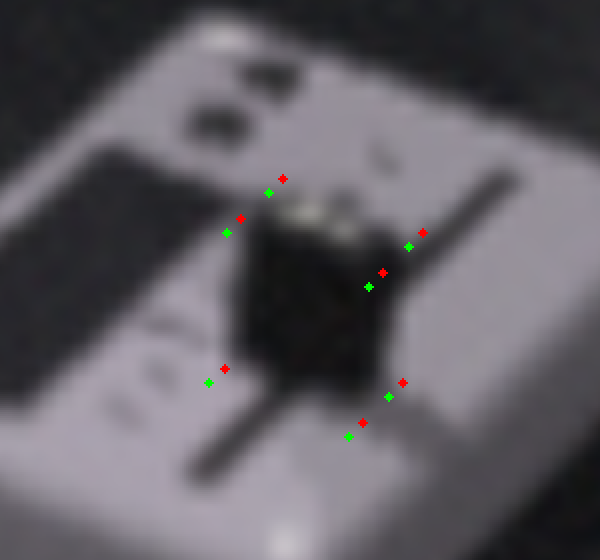

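```bash
python3 - <<'E'
from geo import *
y=np.array([-.1395,.990,0]);x=np.array([.99,.1395,0])
a0=cv2.imread("pics/side0.png")
b0=cv2.resize(capture("side")[:,:,::-1],None,fx=1,fy=1)
out=[]
for im,t in ((a0,.0063),(b0,.065)):
  c=np.array([.4481,-.4063,0])+t*y
  u0=proj("side",c+[0,0,.05]);x0,y0=(u0-[15,20]).round().astype(int)
  k=cv2.resize(im[y0:y0+40,x0:x0+36],None,fx=11,fy=11,interpolation=cv2.INTER_CUBIC)
  for a,b,z in((-13,-7,65),(13,-7,65),(13,7,65),(-13,7,65),(-13,7,35),(13,7,35),(-13,-7,35)):
    u=(proj("side",c+x*a/1e3+y*b/1e3+[0,0,z/1e3])-[x0,y0]+.5)*11-.5
    cv2.circle(k,(int(u[0]),int(u[1])),2,(0,0,255),-1)
  out.append(k)
cv2.imwrite("pics/s18.png",np.hstack(out))
E
```

```text
(no output)
```

View pics/s18.png

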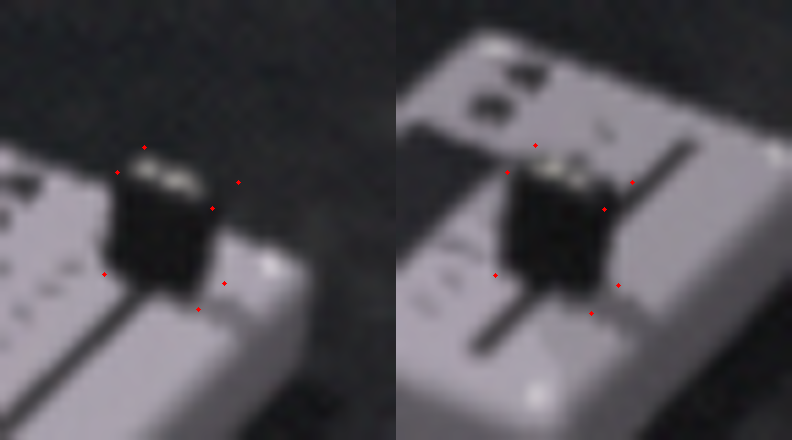

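```bash
python3 - <<'E'
from geo import *
y=np.array([-.1395,.990,0])
a0=cv2.imread("pics/side0.png",0).astype(np.float32);b0=cv2.cvtColor(capture("side"),cv2.COLOR_RGB2GRAY).astype(np.float32)
c=np.array([.4481,-.4063,.05]);u0=proj("side",c+.0063*y)
x0,y0=(u0-[6,9]).round().astype(int);T=a0[y0:y0+16,x0:x0+11]
r=cv2.matchTemplate(b0[y0-10:y0+50,x0-40:x0+30],T,cv2.TM_CCOEFF_NORMED);_,v,_,m=cv2.minMaxLoc(r)
def sub(l,c,rr):return .5*(l-rr)/(l-2*c+rr)
i,j=m[1],m[0];d=np.array([j-40+sub(r[i,j-1],r[i,j],r[i,j+1]),i-10+sub(r[i-1,j],r[i,j],r[i+1,j])])
print("score",v,"shift",d)
for t in(.061,.062,.063,.064,.065,.066): print(t,proj("side",c+t*y)-u0)
E
```

```text
score 0.5346183180809021 shift [-29.815495  11.180641]
0.061 [-9.61649375  9.34977304]
0.062 [-9.79744411  9.52557596]
0.063 [-9.97858399  9.70155826]
0.064 [-10.15991364   9.87772019]
0.065 [-10.34143332  10.05406199]
0.066 [-10.52314329  10.23058388]
```

```bash
python3 - <<'E'
from geo import *
y=np.array([-.1395,.990,0])
B=[capture("side") for _ in range(4)]
a0=cv2.imread("pics/side0.png",0).astype(np.float32);b0=cv2.cvtColor(np.mean(B,0).astype(np.uint8),cv2.COLOR_RGB2GRAY).astype(np.float32)
c=np.array([.4481,-.4063,.05]);u0=proj("side",c+.0063*y)
def sub(l,c,rr):return .5*(l-rr)/(l-2*c+rr)
for w,hh in((7,10),(8,9),(9,11)):
  x0,y0=(u0-[w,hh]).round().astype(int);T=a0[y0:y0+2*hh,x0:x0+2*w]
  r=cv2.matchTemplate(b0[y0+5:y0+15+2*hh,x0-15:x0-5+2*w],T,cv2.TM_CCOEFF_NORMED);_,v,_,m=cv2.minMaxLoc(r)
  i,j=m[1],m[0];print(v,j-15+(sub(r[i,j-1],r[i,j],r[i,j+1]) if 0<j<r.shape[1]-1 else 0),i+5+(sub(r[i-1,j],r[i,j],r[i+1,j]) if 0<i<r.shape[0]-1 else 0))
for n in("side",):
  print([(q["xyz"],q["confidence"]) for q in look_for("slider_top",n)])
print(state()["time"])
E
python3 fr.py
```

```text
0.49637851119041443 -10.286148 10.435685
0.5525357127189636 -10.176511 10.474035
0.5350046157836914 -15 15
[]
19.875
tip mm [-0.4  -0.4  -5.81] Fn [2.92 2.13 1.2  2.45 2.34 3.15 2.05 1.87] 2.27 F [-0.73 -0.06  2.14] w 0.025132805092767024
```

```bash
python3 -c "
from rig import *
s=state();print(s['time'],s['tool_pos'],s['gripper_width']);print(finish_job())"
```

```text
20.275 [ 0.50680671 -0.08420551  0.13113473] 0.024458919100568393
the job is handed in; nothing more can be done
None
```

The job is handed in at 20.3 s. The arm is holding the grey probe square on the ring with its tip about half way in, and the slider is at the long tick.

**Slider:** I gripped it, felt the stop at its 0 end, then moved it 65 mm from there and let go. By the arm's own position readings it stands at about 65 mm.
- A template match between the first and last side pictures agreed to within a few mm, though its match score was only about 0.5.
- Drawing the slider's outline over the side picture put it about 1 mm short, perhaps more. One pixel covers about 4 mm of slot there.
- The detector did not find the slider in the last look.

**Probe:** I lifted the grey one from the holder, not the blue or purple look-alikes. I reached in at an angle so the arm stayed clear of the tap.
- **Position:** the tip is within about 0.5 mm of the ring's centre by arm position, and the pictures agree to about 1 mm.
- **Squareness:** the two camera views put the tilt at about 1 degree or less, but the probe's end stuck out 3 mm less in the pictures than expected, so that figure is rough.
- **Pressure:** the force rose 3.4 to 3.6 N and the arm moved about 5.8 mm past where contact was expected. Both give about 6 mm of 12.

**Things lying about:** the blue and purple probes, weight, dish, beaker and tweezers looked unmoved in the last pictures. The marker was partly hidden in some views but looked in place in the last side picture. While gripping, the gripper's body came within a few mm of the purple probe's top, but the pictures showed no movement.

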